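Lock, tag and release a transit case

TASK

Get the transit case ready for collection: slide the transport lock on its lid fully home and clip the snap hook of every tag on the bench onto one of the steel eyes at the front of the case, so that its gate shuts behind the eye. When all that is done, press the white dispatch switch until it snaps down and stays down; leave the tags lying clipped on, and leave the other things on the bench where they are.

Things in the scene. Friction and masses are not known exactly. Their poses are not given: they have to be found in the camera images.
- tag0: snap-hook tag lying flat on the bench, 99 mm long, 120 g (absent in some starts). Origin: under the middle of its black handle block, 50 long x 24 wide x 16 mm high with a paper label on top; grip it across the 24 mm. x points along the tag to the hook's nose, z up. The steel hook (7 mm wire, mid-plane 8 mm above the underside) is ahead of the handle: inside x = 25 to 61, y = -13 to 13 mm
- tag0_gate (a joint): sprung brass gate of tag0 across the mouth, 27 mm long, hinged at tag x = 64, y = -17 mm, free end behind the nose tip (x = 70, y = 9 mm); rad: 0 shut (spring-held), up to 1.5 as it is pressed inward; it cannot swing outward
- tag1: another tag like tag0 (may be absent). To clip any tag: hold it level and push it along its own +x, nose first, onto an eye's rod with the rod at tag y = -9 to 1 mm (best -4): the rod presses the gate in (3 to 5 N) and the gate snaps shut behind it once the rod is some 33 mm from the tag's origin along x (the hook bottoms on the rod at 28 mm)
- tag1_gate (a joint): gate of tag1, rad: 0 shut, grows as it is pressed inward
- tag2: another tag, the same as tag0 (absent in some starts)
- tag2_gate (a joint): gate of tag2, rad: 0 shut, grows as it is pressed inward
- tag3: another tag, the same as tag0 (absent in some starts)
- tag3_gate (a joint): gate of tag3, rad: 0 shut, grows as it is pressed inward
- case: grey transit case, fixed, lid shut: 180 (x) x 360 (y) x 80 (z) mm. Origin: centre of its underside; its x points away from the robot, its front looks along -x. Four steel staple eyes stand out from the front, low down
- eye0 (a point): staple eye of the case (the rightmost, case y = -127.5 mm): upright round steel rod 6 mm in diameter, from the bench to 55 mm up, 50 mm in front of the case's front face, joined to it by a 4 mm high foot arm and a 6 mm high top arm (49 to 55 mm up), both 6 mm wide. The point is on the rod's axis 8 mm above the bench. The eyes are 85 mm apart; clip along the case's +x
- eye1 (a point): staple eye like eye0, case y = -42.5 mm
- eye2 (a point): staple eye like eye0, case y = +42.5 mm
- eye3 (a point): staple eye like eye0, the leftmost, case y = +127.5 mm
- lock (a joint): transport lock on the case's lid, m: its grip slides along the case's +y (to the left as seen from the robot) from 0 (open) to the end stop at 0.09 (home); 2 N of friction, stays where it is left
- lock_top (a point): middle of the top of the lock's black grip: 28 (case x) x 20 (case y) x 40 mm high block, on a 14 mm high aluminium track on the lid (lid top 80 mm above the bench); this point is about 135 mm above the bench
- switch (a joint): dispatch switch, m: 0 up, 0.007 fully down. Snap-through: the force climbs from 4 N to a peak of about 7 N some 1 mm down, then falls away; past 3 to 3.5 mm it snaps down by itself and stays down; pressed less it springs back
- switch_top (a point): middle of the top of the round white push cap (32 mm across, stands 14 mm proud) of the dispatch switch, on a small grey fixed console box (90 x 80 x 45 mm) at the left or right of the bench
- marker: black marker, 120 x 16 x 16 mm, lying; bystander. Origin: centre of its underside
- cutter: box cutter, 130 x 22 x 14 mm, lying; bystander. Origin: centre of its underside
- tape: roll of tape, 100 mm across, 48 mm high, lying; bystander. Origin: centre of its underside
- cleaner: white bottle, 60 mm across, 150 mm high; bystander. Origin: centre of its underside
- carton: small carton, 140 x 100 x 80 mm; bystander. Origin: centre of its underside
- tapegun: green tape gun, about 200 x 55 x 90 mm; bystander. Origin: centre of its underside
- printer: white label printer, fixed, 120 x 100 x 70 mm high, at the side of the bench across from the console; bystander

How it is judged:
By the outcome, as a careful person would: the job done as asked, in the order asked, and still so for the second after the job is handed in, with the robot touching nothing.
Of tag0, tag1, tag2, tag3 only 3 to 4 are there at a start; the rules pass over those that are not, and their reading is None.
At some moment in a run one of tag0, tag1, tag2, tag3 may be knocked a few centimetres aside while the robot is not near it.
Once in a run the grip may slacken for a moment while it holds something.
It also fails if it takes over 210 s, if anything falls off the work surface, if the arm or the gripper's body presses on something with over 40 N, if the wrist force passes 120 N, or if a joint passes its speed limit or range.

ROBOT

A 6-joint arm with a two-finger parallel gripper is mounted at the origin on the work surface. World frame = base frame: x ahead of the robot, y to its left, z up, the work surface at z = 0. Lengths are in mm, angles in rad, forces in N, time in s.
With the tool pointing down it reaches from about 375 to 975 mm from the base axis. Payload 3.8 kg.
Tool frame: the origin (TCP) lies midway between the tips of the shut fingers; the grasp point (between the pads) lies 19 mm behind it; z points along the fingers, y is the line along which they close (so a half turn about z gives the same grasp; the last joint's range is limited). The gripper opens to 85 mm and grips with 20 to 120 N. Pads are 22 mm wide; open, the fingers measure 114 mm over their backs; the gripper's body (76 mm by 85 mm) begins 54 mm behind the grasp point. The pads swing forward as they close: fully open they stand 13 mm farther back than shut.
Start: joints at [-1.195, 0.264, 1.604, -0, 1.274, -0.037], TCP at [270.788, -618.298, 231.28] pointing down, gripper open.
Joint ranges: [-2.63, 2.63], [-0.94, 2.18], [0.31, 2.57], [-1.31, 4.45], [0, 2.66], [-2.55, 2.55]. Speed limits (rad/s): [2.57, 2.57, 3.14, 3.14, 3.14, 3.14].

INTERFACE

Orientations are given as [roll, pitch, yaw] about the fixed x, y, z axes, in that order (R = Rz(yaw) Ry(pitch) Rx(roll)).
In Python, from bench import manip, viewer, probe_bus, ticket gives the robot as it stands (manip), with the cameras (viewer), the readings (probe_bus) and the job (ticket).
- The arm moves only by the shell command python3 jog.py [OPENING], which reads ROWS from standard input. ROWS is a JSON list of rows, 1 to 8 of them, each written [[dx, dy, dz], [rx, ry, rz]]: dx, dy, dz in shares of 500 mm (1.0 is 500 mm), then a rotation vector rx, ry, rz in shares of 2 pi rad (1.0 is 2 pi rad); each row is the pose to reach, as a shift and turn from the pose commanded when the command began, along the tool's axes at that moment; what a row does not reach only later rows make up. A row lasts 1/10 s, in which the tool goes at most 50 mm and 0.15 rad, less where a joint would pass 70% of its speed; a pose out of reach is approached as far as the arm can. OPENING is the finger opening in mm, set as the command begins (- or left out keeps the last). The fingers move at their own pace and stop on an object; the grip force is fixed at half the most. Time passes only in rows, so rows that do not move let the fingers close. It prints the time, the measured TCP pose, the force, the opening and the grip force at its end. A shift or turn number past 1, either way, is cut back to 1. Input that does not fit is refused with a message, and nothing moves.
- probe_bus.get_state(): the state, without advancing time (a new reading comes with each control period).
- viewer.snapshot(name): name is "scene" or "top"; returns the picture (400x640x3 uint8, red, green, blue); there is no depth.
- viewer.get_calibration(name): a dict with "intrinsics" (3x3 intrinsics, pixels), "xyz" and "attitude" of the camera in the world. Camera axes: x right, y down, z forward; pixel columns grow to the right and rows downward; lengths in mm; the calibration is good to about 2 mm. A picture is of the moment at which its call begins. get_calibration takes no time and is no camera call.
- ticket.finish_job(): hands the job in; it is judged then, once.
The state is a dict: "time_s": time; "joint_positions": joint angles; "qd": joint speeds; "joint_efforts": joint torques, N m; "position": TCP position; "eef_rot": TCP orientation; "contact_force": force on the tool from outside, world axes, zero at the start; "ft_torque": the same for the moment, N m; "width": finger opening in mm; "grip_force": force on a finger pad.
Only numpy, scipy, OpenCV 4.12 (cv2) and the standard library are available. Lean on these libraries where they do the work, as an engineer would, in place of code of your own. Each camera call takes 0.05 s, during which the arm holds its last target. There are 200 camera calls.

## Working session

There is one attempt and no reset: what is moved stays moved. The work goes in short steps, Python scripts to look and compute and a shell command to move; the robot and the scene stay as the last step left them, time stands still between calls to the robot, and variables do not carry over. Pictures are saved under pics/ and viewed, at most 17 in all, crops included, and the job is handed in when it is done.

```bash
ls; mkdir -p pics; cat > h.py <<'E'
import numpy as np, cv2
from bench import manip, viewer, probe_bus, ticket
from scipy.spatial.transform import Rotation as R
def snap(n,f):
    im=viewer.snapshot(n); cv2.imwrite('pics/'+f,cv2.cvtColor(im,cv2.COLOR_RGB2BGR)); return im
E
python3 - <<'E'
from h import *
for n in("scene","top"):
    print(n,viewer.get_calibration(n)); snap(n,n+'0.png')
print(probe_bus.get_state())
E
```

```text
bench.py
jog.py
pics
scene {'intrinsics': array([[438.71386345,   0.        , 312.4865298 ],
       [  0.        , 438.71386345, 201.90579414],
       [  0.        ,   0.        ,   1.        ]]), 'xyz': array([1021.33007599, -305.02464568, 1119.77046121]), 'attitude': array([-2.61937226,  0.00901871,  0.94706359])}
top {'intrinsics': array([[384.03781717,   0.        , 318.34232115],
       [  0.        , 384.03781717, 205.12049417],
       [  0.        ,   0.        ,   1.        ]]), 'xyz': array([ 447.00255168,   31.68793781, 1052.03192655]), 'attitude': array([-3.03781679, -0.04049735, -1.55789697])}
{'time_s': 0.1, 'joint_positions': array([-1.19494017e+00,  2.64693616e-01,  1.60522150e+00, -2.42631962e-05,
        1.27369691e+00, -3.69208139e-02]), 'qd': array([ 3.21913381e-04, -2.02059863e-03, -2.27458447e-03,  8.51131224e-04,
        9.32023070e-05,  5.56927621e-05]), 'joint_efforts': array([ 3.69745510e-05, -5.16706073e+01, -3.68590665e+01, -6.82388963e-05,
        6.35191012e-03,  3.21853690e-05]), 'position': array([ 270.51856259, -617.71137146,  230.08447522]), 'eef_rot': array([-3.13957379e+00, -5.13701560e-05,  4.12784043e-01]), 'contact_force': array([ 0.3280902 ,  0.1647364 , -0.35608204]), 'ft_torque': array([-0.02667471,  0.0143304 , -0.0446876 ]), 'grip_force': 0.0, 'width': 84.97166686769711}
```

View pics/top0.png

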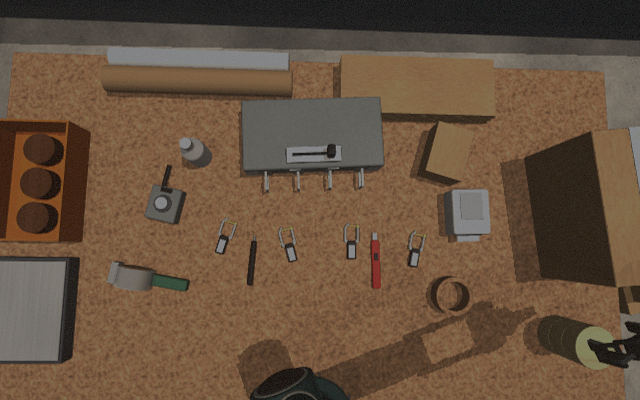

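View pics/scene0.png

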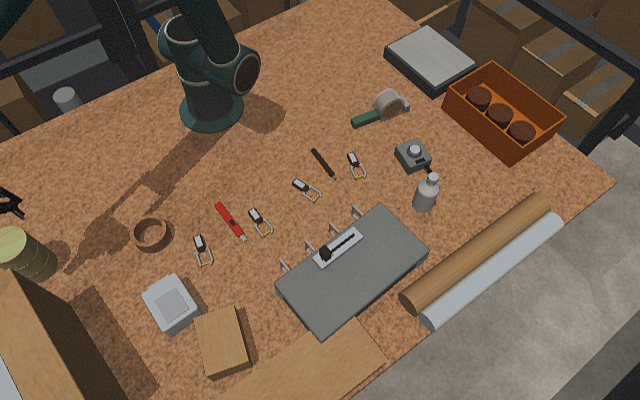

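The views show four tags at top px (224,237), (289,245), (352,241), (416,249). The console is at (164,203), and the lock grip at (332,150) is at the right of its track. Next I'll zoom in.

```bash
cat >> h.py <<'E'
def cam(n):
    c=viewer.get_calibration(n); return c['intrinsics'],np.array(c['xyz']),R.from_euler('xyz',c['attitude']).as_matrix()
def ray(n,uv,z):
    K,C,M=cam(n); d=M@np.linalg.inv(K)@np.array([uv[0],uv[1],1.]); return C+d*(z-C[2])/d[2]
def proj(n,p):
    K,C,M=cam(n); q=K@(M.T@(np.array(p,float)-C)); return q[:2]/q[2]
E
python3 - <<'E'
from h import *
im=cv2.imread('pics/top0.png')
a=cv2.resize(im[130:270,205:285],None,fx=5,fy=5,interpolation=cv2.INTER_CUBIC)
a=cv2.resize(im[165:275,205:435],None,fx=3.45,fy=3.45,interpolation=cv2.INTER_CUBIC); cv2.imwrite('pics/a.png',a)
im=cv2.imread('pics/scene0.png')
a=cv2.resize(im[140:280,180:380],None,fx=4,fy=4,interpolation=cv2.INTER_CUBIC); cv2.imwrite('pics/b.png',a)
for p in [(266,190),(298,188),(330,187),(361,185)]: print(ray('top',p,52))
for p in [(161,203)]: print('sw',ray('top',p,59))
print('sw',ray('scene',(415,150),59))
print('lock',ray('top',(332,150),135),ray('scene',(325,252),135))
E
```

```text
[589.18186418 130.07159473  52.        ]
[596.05088937  46.56908547  52.        ]
[600.30989071 -37.62113891  52.        ]
[ 607.2246439  -119.77111932   52.        ]
sw [549.57950431 396.02861986  59.        ]
sw [555.11546551 395.77651987  59.        ]
lock [678.99860934 -35.87333853 135.        ] [687.96132771 -38.63111607 135.        ]
```

View pics/a.png

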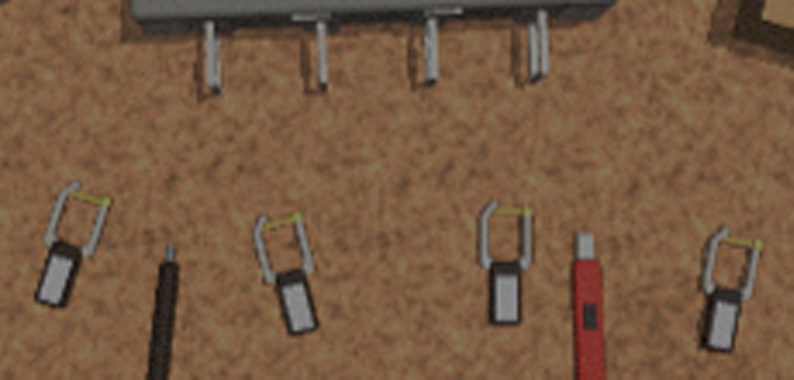

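View pics/b.png

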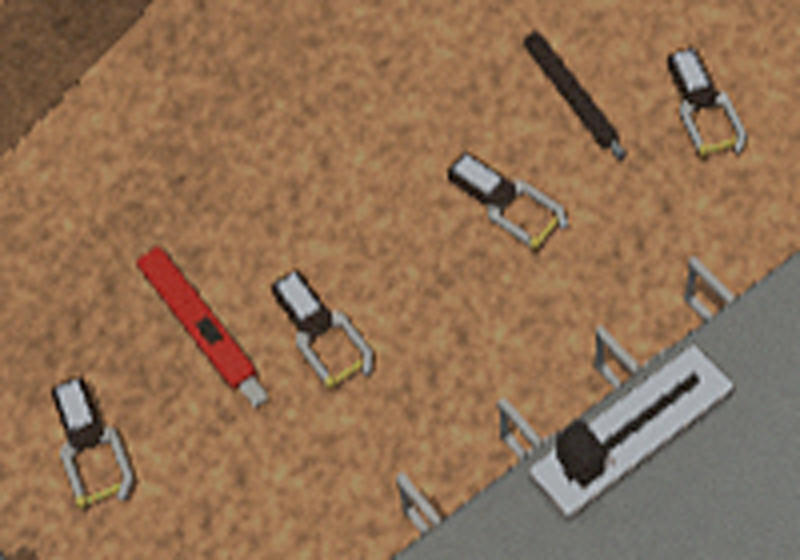

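```bash
python3 - <<'E'
from h import *
T=cv2.imread('pics/top0.png');S=cv2.imread('pics/scene0.png')
f=lambda im,x,y:cv2.resize(im[y:y+30,x:x+24],None,fx=8,fy=8,interpolation=cv2.INTER_NEAREST)
a=np.hstack([f(T,254,168),f(T,286,168),f(T,318,166),f(T,349,164)])
b=np.hstack([f(S,345,198),f(S,322,215),f(S,298,233),f(S,272,252)])
cv2.imwrite('pics/c.png',np.vstack([a,b]))
def blobs(im,name):
    hsv=cv2.cvtColor(im,cv2.COLOR_BGR2HSV)
    lab=((hsv[...,1]<45)&(hsv[...,2]>120)).astype(np.uint8)
    yel=((hsv[...,0]>22)&(hsv[...,0]<35)&(hsv[...,1]>110)&(hsv[...,2]>90)).astype(np.uint8)
    for m,k,z in((lab,'label',16),(yel,'gate',8)):
        n,L,st,c=cv2.connectedComponentsWithStats(m)
        for i in range(1,n):
            p=ray(name,c[i],z)
            if (20<st[i,4]<200 if k=='label' else 2<st[i,4]<60) and 250<p[0]<600 and -250<p[1]<330: print(name,k,st[i,4],c[i].round(1),p.round(1))
blobs(T,'top');blobs(S,'scene')
E
```

```text
top label 22 [221.3 226.5] [493.5 249.9  16. ]
top label 22 [345.5 233.4] [479.9 -83.2  16. ]
top label 27 [374.5 235.9] [ 474.4 -162.2   16. ]
top label 68 [220.7 245.5] [443.2 249.5  16. ]
top label 68 [351.5 251.2] [432.5 -99.7  16. ]
top label 65 [291.  253.7] [423.8  62.6  16. ]
top gate 16 [231.8 222.1] [506.2 224.    8. ]
top gate 4 [357.5 225.5] [ 502.2 -117.     8. ]
top gate 6 [290.2 227.3] [494.5  66.4   8. ]
top gate 4 [353.5 226. ] [ 500.7 -106.     8. ]
top gate 9 [284.8 229.1] [489.5  80.9   8. ]
scene label 44 [352.2 157.1] [442.7 250.   16. ]
scene label 31 [362.7 169.2] [496.5 247.8  16. ]
scene label 23 [352.2 170.3] [480.9 219.7  16. ]
scene label 53 [298.9 183.1] [423.6  63.1  16. ]
scene label 31 [315.1 189.5] [469.9  88.9  16. ]
scene label 25 [306.3 195.4] [471.4  56.2  16. ]
scene label 32 [357.5 209.5] [596.3 147.8  16. ]
scene label 58 [254.1 213.7] [ 433.2 -100.    16. ]
scene label 35 [268.1 224. ] [484.7 -85.5  16. ]
scene label 26 [257.  227.9] [ 476.6 -117.5   16. ]
scene label 28 [242.9 237.5] [ 478.9 -165.    16. ]
scene gate 4 [361.5 175.5] [508.5 234.3   8. ]
scene gate 8 [356.9 176.9] [504.2 219.9   8. ]
scene gate 11 [315.3 198.4] [491.2  74.2   8. ]
scene gate 4 [268.5 231. ] [500. -95.   8.]
scene gate 4 [265.5 233. ] [ 500.2 -105.2    8. ]
scene gate 5 [262. 235.] [ 499.7 -116.6    8. ]
```

View pics/c.png

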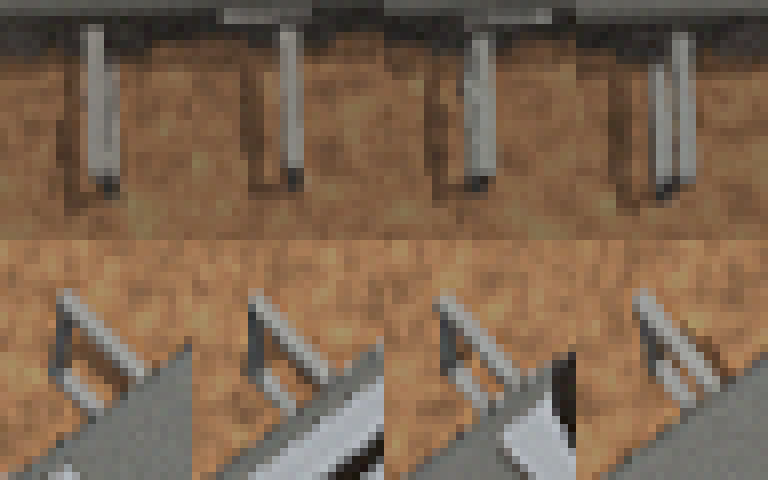

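The crop shows each eye's rod end clearly in both views: dark rod foot in the top row, dark upright rod in the scene row. I'll cast the picked points and fit the eye line.

```bash
python3 - <<'E'
from h import *
P={('top',0,-3):[(359.1,188.2),(329.5,189.5),(298.4,191.3),(267,192)],
('top',55,-3):[(362.4,186.5),(330,188),(298,188.5),(266,189.75)],
('scene',55,-1.5):[(279.5,258),(304.75,239.75),(329.4,221.5),(352.6,204)],
('scene',0,0):[(281.4,266.7),(305.5,249.6),(328.75,231.6),(351.25,214.4)]}
from scipy.optimize import least_squares
s=np.array([-127.5,-42.5,42.5,127.5]);W=[];O=[]
for (n,z,o),u in P.items():
    w=np.array([ray(n,p,z)[:2] for p in u]);W.append(w);O.append(o);print(n,z,w.round(1).tolist())
def mod(q,o):
    c,sn=np.cos(q[2]),np.sin(q[2]);return np.array([[q[0]+o*c-t*sn,q[1]+o*sn+t*c] for t in s])
r=least_squares(lambda q:np.concatenate([(mod(q,o)-w).ravel() for w,o in zip(W,O)]),[600,5,.07])
print(r.x,mod(r.x,0).round(1).tolist())
for w,o in zip(W,O):print((w-mod(r.x,o)).round(1).tolist())
q=r.x; print(np.sqrt(np.mean(r.fun**2)))
E
```

```text
top 0 [[606.5, -122.3], [601.3, -39.9], [594.6, 46.1], [591.1, 132.3]]
top 55 [[602.8, -123.0], [597.2, -37.4], [594.3, 46.5], [589.4, 129.8]]
scene 55 [[604.8, -123.2], [600.7, -39.6], [595.5, 46.4], [589.6, 131.7]]
scene 0 [[607.5, -123.7], [604.7, -41.6], [598.2, 43.8], [592.2, 129.6]]
[6.00020412e+02 3.56275977e+00 5.85074254e-02] [[607.5, -123.7], [602.5, -38.9], [597.5, 46.0], [592.6, 130.8]]
[[2.0, 1.5], [1.7, -0.9], [0.1, 0.3], [1.5, 1.6]]
[[-1.7, 0.9], [-2.3, 1.6], [-0.3, 0.7], [-0.2, -0.9]]
[[-1.2, 0.6], [-0.3, -0.7], [-0.5, 0.5], [-1.5, 0.9]]
[[-0.0, 0.0], [2.2, -2.7], [0.7, -2.2], [-0.4, -1.3]]
1.2890847241887995
```

```bash
cat >> h.py <<'E'
def tags(im,name,guess):
    "tag pose (x,y,yaw) near guess from the paper label and the brass gate, by rays"
    f=6; uv=proj(name,[*guess[:2],16]); x0,y0=(uv-24).astype(int); c=im[y0:y0+48,x0:x0+48]
    h=cv2.cvtColor(cv2.resize(c,None,fx=f,fy=f,interpolation=cv2.INTER_CUBIC),cv2.COLOR_RGB2HSV).astype(int)
    m=cv2.morphologyEx(((h[...,1]<55)&(h[...,2]>110)).astype(np.uint8),cv2.MORPH_OPEN,np.ones((19,19)))
    n,L,st,ce=cv2.connectedComponentsWithStats(m)
    if n<2: return None
    i=1+np.argmin(np.linalg.norm(ce[1:]-24*f,axis=1))
    cnt=cv2.findContours((L==i).astype(np.uint8),0,1)[0][0].reshape(-1,2)
    t=lambda q,z:ray(name,np.array([x0,y0])+(np.array(q)+.5)/f-.5,z)[:2]
    o=t(ce[i],16); w=np.array([t(q,16) for q in cnt],np.float32)
    bx=cv2.boxPoints(cv2.minAreaRect(w)); e=[bx[1]-bx[0],bx[2]-bx[1]]; l=sorted(np.linalg.norm(v) for v in e)
    v=max(e,key=np.linalg.norm); v=v*np.sign(v[0]); yl=np.arctan2(v[1],v[0])
    y=(h[...,0]>20)&(h[...,0]<36)&(h[...,1]>105)&(h[...,2]>85)
    g=np.array([t(q[::-1],8) for q in np.argwhere(y)]) if y.any() else np.zeros((0,2))
    yg=None
    if len(g):
        g=g[np.abs(np.linalg.norm(g-o,axis=1)-67)<10]
        if len(g): d=g.mean(0)-o; yg=round(float(np.arctan2(d[1],d[0])-np.arctan2(-4,67)),3)
    return o.round(1).tolist(),'lab',round(float(yl),3),np.round(l,1).tolist(),'gate',yg,len(g)
def to(x,y,z,yaw,wrap=True):
    s=probe_bus.get_state(); M=R.from_euler('xyz',s['eef_rot']); T=R.from_euler('xyz',[np.pi,0,yaw])
    print('at',s['position'].round(1),s['eef_rot'].round(3),'shift',M.inv().apply(np.array([x,y,z])-s['position']).round(1),'rot',(M.inv()*T).as_rotvec().round(3),'j6',s['joint_positions'][5].round(2))
E
python3 - <<'E'
from h import *
for n in('top','scene'):
    im=cv2.cvtColor(cv2.imread(f'pics/{n}0.png'),cv2.COLOR_BGR2RGB)
    for g in[(443,250),(424,63),(433,-100),(411,-270)]: print(n,tags(im,n,g))
to(411,-270,120,0)
E
```

```text
top ([443.1, 249.7], 'lab', -0.283, [15.300000190734863, 32.900001525878906], 'gate', -0.325, 663)
top ([424.4, 62.8], 'lab', 0.265, [15.399999618530273, 32.900001525878906], 'gate', 0.362, 374)
top ([432.8, -99.4], 'lab', 0.005, [14.899999618530273, 32.099998474121094], 'gate', -0.04, 374)Traceback (most recent call last):
  File "<stdin>", line 4, in <module>
  File "h.py", line 26, in tags
    g=np.array([t(q[::-1],8) for q in np.argwhere(y)]) if y.any() else np.zeros((0,2))
                ~^^^^^^^^^^^
  File "h.py", line 21, in <lambda>
    t=lambda q,z:ray(name,np.array([x0,y0])+(np.array(q)+.5)/f-.5,z)[:2]
                 ~~~^^^^^^^^^^^^^^^^^^^^^^^^^^^^^^^^^^^^^^^^^^^^^^^^
  File "h.py", line 9, in ray
    K,C,M=cam(n); d=M@np.linalg.inv(K)@np.array([uv[0],uv[1],1.]); return C+d*(z-C[2])/d[2]
          ~~~^^^
  File "h.py", line 7, in cam
    c=viewer.get_calibration(n); return c['intrinsics'],np.array(c['xyz']),R.from_euler('xyz',c['attitude']).as_matrix()
ValueError: time passes only in moves, steps and waits
```

```bash
sed -i 's/^def cam/from functools import lru_cache\n@lru_cache\ndef cam/' h.py
python3 - <<'E'
from h import *
for n in('top','scene'):
    im=cv2.cvtColor(cv2.imread(f'pics/{n}0.png'),cv2.COLOR_BGR2RGB)
    for g in[(443,250),(424,63),(433,-100),(411,-270)]: print(n,tags(im,n,g))
to(411,-270,120,0)
E
```

```text
top ([443.1, 249.7], 'lab', -0.283, [15.300000190734863, 32.900001525878906], 'gate', -0.325, 663)
top ([424.4, 62.8], 'lab', 0.265, [15.399999618530273, 32.900001525878906], 'gate', 0.362, 374)
top ([432.8, -99.4], 'lab', 0.005, [14.899999618530273, 32.099998474121094], 'gate', -0.04, 374)
top ([414.0, -270.0], 'lab', -0.164, [15.100000381469727, 32.599998474121094], 'gate', -0.31, 384)
scene ([442.3, 250.3], 'lab', -0.302, [16.399999618530273, 36.5], 'gate', -0.312, 619)
scene ([423.8, 62.9], 'lab', 0.294, [17.899999618530273, 34.29999923706055], 'gate', 0.24, 566)
scene ([432.9, -100.2], 'lab', -0.075, [16.899999618530273, 35.400001525878906], 'gate', -0.033, 685)
scene ([414.5, -271.0], 'lab', -0.206, [16.299999237060547, 36.29999923706055], 'gate', -0.063, 193)
at [ 270.5 -617.7  230.1] [-3.14  -0.     0.413] shift [ 268.2 -261.9  110.6] rot [-0.002  0.     0.413] j6 -0.04
```

The manual's scale: shifts go in shares of 500 mm and turns go in shares of 2 pi rad. Converting my numbers, 270 mm / 500 = 0.54, -200 mm / 500 = -0.4, 0.6 rad / 6.2832 = 0.0955.

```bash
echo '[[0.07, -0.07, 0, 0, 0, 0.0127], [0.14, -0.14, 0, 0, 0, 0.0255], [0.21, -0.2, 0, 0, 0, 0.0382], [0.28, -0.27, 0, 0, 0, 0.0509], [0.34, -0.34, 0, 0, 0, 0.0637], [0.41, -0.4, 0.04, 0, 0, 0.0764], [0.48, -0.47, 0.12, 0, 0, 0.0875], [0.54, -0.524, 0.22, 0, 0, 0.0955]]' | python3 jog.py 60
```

```text
refused: ROWS must be rows with the three-number parts in brackets of their own. Nothing was moved.
```

Nothing moved. I misread the format; it is rows with the three-number parts in brackets of their own. Resending.

```bash
echo '[[[0.07, -0.07, 0], [0, 0, 0.0127]], [[0.14, -0.14, 0], [0, 0, 0.0255]], [[0.21, -0.2, 0], [0, 0, 0.0382]], [[0.28, -0.27, 0], [0, 0, 0.0509]], [[0.34, -0.34, 0], [0, 0, 0.0637]], [[0.41, -0.4, 0.04], [0, 0, 0.0764]], [[0.48, -0.47, 0.12], [0, 0, 0.0875]], [[0.54, -0.524, 0.22], [0, 0, 0.0955]]]' | python3 jog.py 60
echo '[[[0.54, -0.524, 0.22], [0, 0, 0]]]' | python3 jog.py >/dev/null 2>&1 --help; python3 - <<'E'
from h import *
to(414.2,-270.5,40,-.19)
E
```

```text
time_s: 0.9
position: [407.0, -285.4, 142.8]
eef_rot: [3.14, -0.003, -0.189]
contact_force: [0.6, -0.3, -0.2]
width: 60.3
grip_force: 0.0
at [ 407.  -285.4  142.8] [ 3.14e+00 -3.00e-03 -1.89e-01] shift [  3.9 -16.1 102.8] rot [ 0.001 -0.003  0.001] j6 1.1
```

```bash
echo '[[[0, 0, 0], [0, 0, 0]], [[0, 0, 0], [0, 0, 0]]]' | python3 jog.py; python3 - <<'E'
from h import *
to(414.2,-270.5,40,-.19)
E
```

```text
time_s: 1.1
position: [404.9, -285.4, 140.9]
eef_rot: [-3.141, 0.003, -0.185]
contact_force: [-0.6, -0.6, -0.5]
width: 59.8
grip_force: 0.0
at [ 404.9 -285.4  140.9] [-3.141e+00  3.000e-03 -1.850e-01] shift [  6.7 -16.2 100.9] rot [-0.001  0.003  0.005] j6 1.09
```

In the tool's units: 130 mm / 500 = 0.26, 120 mm / 500 = 0.24.

```bash
echo '[[[0.014, -0.032, 0.06], [0, 0, 0]], [[0.014, -0.032, 0.12], [0, 0, 0]], [[0.014, -0.032, 0.2], [0, 0, 0]], [[0.014, -0.032, 0.24], [0, 0, 0]], [[0.014, -0.032, 0.26], [0, 0, 0]], [[0.014, -0.032, 0.26], [0, 0, 0]]]' | python3 jog.py 50; python3 - <<'E'
from h import *
snap('scene','s1.png')
im=cv2.imread('pics/s1.png'); u=proj('scene',[414,-270,16]).astype(int); print(u)
cv2.imwrite('pics/s1c.png',cv2.resize(im[u[1]-60:u[1]+60,u[0]-80:u[0]+80],None,fx=5,fy=5,interpolation=cv2.INTER_CUBIC))
to(414.2,-270.5,3,-.19)
E
```

```text
time_s: 1.7
position: [415.3, -273.3, 12.1]
eef_rot: [-3.141, 0.001, -0.188]
contact_force: [0.0, -0.5, 0.4]
width: 50.1
grip_force: 0.0
[198 240]
at [ 416.1 -273.7   13.1] [ 3.141e+00 -1.000e-03 -1.880e-01] shift [-2.5 -2.8 10.1] rot [ 0.001 -0.001  0.002] j6 1.13
```

View pics/s1c.png

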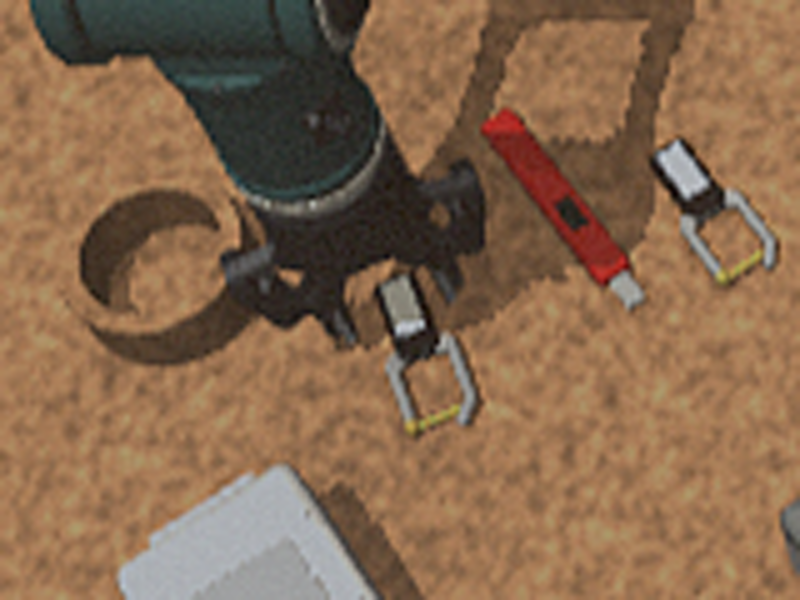

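The fingers straddle the tag's handle, with tips at crop px (350,335) and (450,295). I'll lower and close.

In the tool's units: 9 mm / 500 = 0.018, 5 mm / 500 = 0.01.

```bash
echo '[[[-0.004, -0.004, 0.01], [0, 0, 0]], [[-0.004, -0.004, 0.018], [0, 0, 0]], [[-0.004, -0.004, 0.018], [0, 0, 0]]]' | python3 jog.py; echo '[[[0, 0, 0], [0, 0, 0]], [[0, 0, 0], [0, 0, 0]], [[0, 0, 0], [0, 0, 0]], [[0, 0, 0], [0, 0, 0]], [[0, 0, 0], [0, 0, 0]], [[0, 0, 0], [0, 0, 0]]]' | python3 jog.py 10
```

```text
time_s: 2.05
position: [414.0, -270.1, 3.6]
eef_rot: [3.141, -0.001, -0.187]
contact_force: [0.9, 0.0, 0.1]
width: 50.0
grip_force: 0.0
time_s: 2.65
position: [414.4, -270.3, 4.0]
eef_rot: [3.141, -0.001, -0.187]
contact_force: [-0.4, -0.6, 4.9]
width: 22.6
grip_force: 60.0
```

In the tool's units: -40 mm / 500 = -0.08, -30 mm / 500 = -0.06.

```bash
cat >> h.py <<'E'
EY=[(607.5,-123.7),(602.5,-38.9),(597.5,46.0),(592.6,130.8)]; CY=.0585
def clip(i,d,z,off=(0,0)):
    "shift that puts the tag (origin at off in the tool's x,y) with its eye d ahead"
    u=np.array([np.cos(CY),np.sin(CY)]);v=np.array([-u[1],u[0]])
    p=np.array(EY[i])-d*u+4*v-off[0]*u+off[1]*v; to(*p,z,CY)
E
echo '[[[0, 0, -0.03], [0, 0, 0]], [[0, 0, -0.06], [0, 0, 0]], [[0, 0, -0.08], [0, 0, 0]], [[0, 0, -0.08], [0, 0, 0]]]' | python3 jog.py; python3 -c "
from h import *
clip(0,100,44)"
```

```text
time_s: 3.05
position: [414.8, -270.6, 44.5]
eef_rot: [3.141, -0.002, -0.187]
contact_force: [0.1, -0.2, -1.0]
width: 22.4
grip_force: 59.1
at [ 414.8 -270.6   44.5] [ 3.141e+00 -2.000e-03 -1.870e-01] shift [  64.  -159.8    0.4] rot [ 0.001 -0.002 -0.246] j6 1.13
```

In the tool's units: -160 mm / 500 = -0.32, -145 mm / 500 = -0.29, -0.246 rad / 6.2832 = -0.0392.

```bash
echo '[[[0.03, -0.07, 0], [0, 0, -0.0095]], [[0.06, -0.15, 0], [0, 0, -0.0191]], [[0.09, -0.22, 0], [0, 0, -0.0286]], [[0.12, -0.29, 0], [0, 0, -0.0392]], [[0.128, -0.32, 0], [0, 0, -0.0392]], [[0.128, -0.32, 0], [0, 0, -0.0392]], [[0.128, -0.32, 0], [0, 0, -0.0392]]]' | python3 jog.py; python3 - <<'E'
from h import *
clip(0,100,5)
for n in('scene','top'):
    im=cv2.cvtColor(snap(n,n+'2.png'),cv2.COLOR_RGB2BGR); u=proj(n,[550,-125,40]).astype(int)
    cv2.imwrite('pics/%s2c.png'%n,cv2.resize(im[u[1]-30:u[1]+30,u[0]-40:u[0]+40],None,fx=8,fy=8,interpolation=cv2.INTER_CUBIC))
a=cv2.imread('pics/scene2c.png');b=cv2.imread('pics/top2c.png')
cv2.imwrite('pics/d.png',cv2.resize(np.vstack([a,b]),None,fx=.62,fy=.62))
E
```

```text
time_s: 3.75
position: [505.6, -124.7, 42.5]
eef_rot: [-3.142, 0.002, 0.059]
contact_force: [0.4, 0.0, -1.5]
width: 22.5
grip_force: 59.3
at [ 505.6 -124.7   42.5] [-3.142e+00  2.000e-03  5.900e-02] shift [ 1.9  1.  37.5] rot [-0.     0.002  0.001] j6 1.22
```

View pics/d.png

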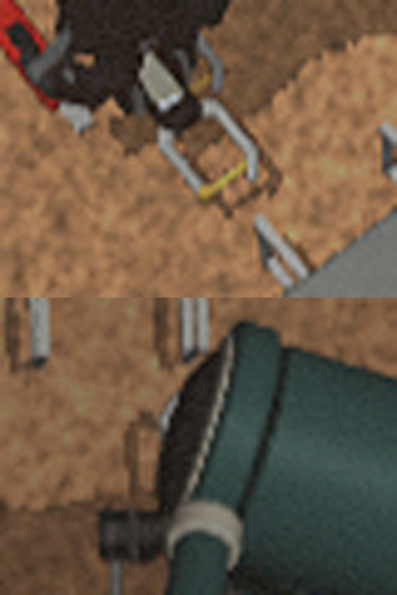

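The scene view shows the tag held level, with its gate from crop px (200,193) to (247,165) and pointing at eye0. I'll check its lateral offset by ray.

```bash
cat >> h.py <<'E'
def held(im,name='scene',zlift=39):
    "gate ends expected from the TCP against the yellow pixels seen, in the tool's x,y"
    s=probe_bus.get_state(); p=s['position']; yw=s['eef_rot'][2]; z=8+zlift
    x0,y0=(proj(name,[p[0]+67*np.cos(yw),p[1]+67*np.sin(yw),z])-16).astype(int)
    h=cv2.cvtColor(cv2.resize(im[y0:y0+32,x0:x0+32],None,fx=6,fy=6,interpolation=cv2.INTER_CUBIC),cv2.COLOR_RGB2HSV)
    y=(h[...,0]>20)&(h[...,0]<36)&(h[...,1]>105)&(h[...,2]>85)
    g=np.array([ray(name,np.array([x0,y0])+(q[::-1]+.5)/6-.5,z)[:2]-p[:2] for q in np.argwhere(y)])
    c,sn=np.cos(yw),np.sin(yw); l=g@np.array([[c,-sn],[sn,c]])
    l=l[(l[:,0]>52)&(l[:,0]<82)&(abs(l[:,1])<24)]
    print('gate px',len(l),'x',np.percentile(l[:,0],[3,50,97]).round(1),'y',np.percentile(l[:,1],[3,50,97]).round(1))
E
python3 - <<'E'
from h import *
im=cv2.cvtColor(cv2.imread('pics/scene2.png'),cv2.COLOR_BGR2RGB)
held(im); clip(0,85,26)
E
```

```text
gate px 744 x [65.  68.5 71.2] y [-18.5  -6.3  10.3]
at [ 505.5 -125.5   42.8] [-3.142e+00  1.000e-03  5.800e-02] shift [16.9  0.2 16.8] rot [-0.     0.001 -0.001] j6 1.22
```

In the tool's units: 20 mm / 500 = 0.04, 17 mm / 500 = 0.034.

```bash
echo '[[[0.01, 0, 0.02], [0, 0, 0]], [[0.02, 0, 0.034], [0, 0, 0]], [[0.03, 0, 0.034], [0, 0, 0]], [[0.04, 0, 0.034], [0, 0, 0]], [[0.04, 0, 0.034], [0, 0, 0]]]' | python3 jog.py; echo '[[[0.016, 0, 0], [0, 0, 0]], [[0.032, 0, 0], [0, 0, 0]], [[0.048, 0, 0], [0, 0, 0]], [[0.064, 0, 0], [0, 0, 0]], [[0.076, 0, 0], [0, 0, 0]], [[0.076, 0, 0], [0, 0, 0]]]' | python3 jog.py; python3 -c "
from h import *
clip(0,30,26)"
```

```text
time_s: 4.35
position: [527.8, -123.8, 26.5]
eef_rot: [3.141, -0.001, 0.059]
contact_force: [0.2, 0.2, -1.0]
width: 22.2
grip_force: 59.3
time_s: 4.95
position: [566.8, -122.1, 26.8]
eef_rot: [3.14, -0.003, 0.059]
contact_force: [0.6, -3.8, -1.5]
width: 22.2
grip_force: 59.3
at [ 566.8 -122.1   26.8] [ 3.14e+00 -3.00e-03  5.90e-02] shift [10.5  0.   0.8] rot [ 0.002 -0.003  0.   ] j6 1.26
```

In the tool's units: 10 mm / 500 = 0.02, 9 mm / 500 = 0.018.

```bash
echo '[[[0.006, 0, 0], [0, 0, 0]], [[0.012, 0, 0], [0, 0, 0]], [[0.018, 0, 0], [0, 0, 0]], [[0.02, 0, 0], [0, 0, 0]], [[0.02, 0, 0], [0, 0, 0]]]' | python3 jog.py;  python3 - <<'E'
from h import *
im=cv2.cvtColor(snap('scene','s3.png'),cv2.COLOR_RGB2BGR); u=proj('scene',[595,-125,30]).astype(int)
cv2.imwrite('pics/s3c.png',cv2.resize(im[u[1]-25:u[1]+25,u[0]-25:u[0]+25],None,fx=10,fy=10,interpolation=cv2.INTER_CUBIC))
clip(0,30,5)
E
```

```text
time_s: 5.45
position: [574.5, -120.4, 26.3]
eef_rot: [-3.141, 0.0, 0.059]
contact_force: [0.8, -0.1, -1.8]
width: 22.1
grip_force: 59.4
at [ 574.3 -120.5   26.2] [-3.141  0.     0.059] shift [ 2.9  1.2 21.2] rot [-0.     0.     0.001] j6 1.26
```

View pics/s3c.png

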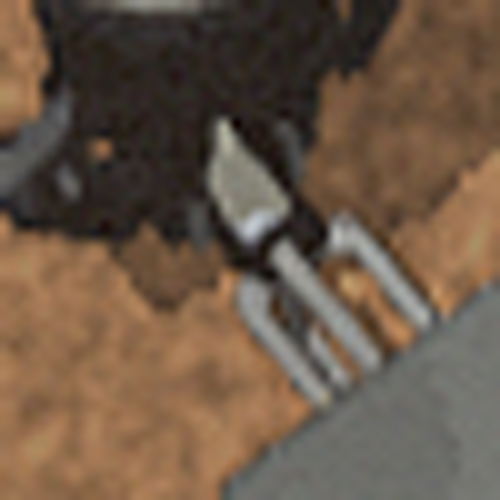

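The eye's arm runs through the middle of the hook and the side force has dropped to 0, so the gate has snapped shut. I'll lower and release.

In the tool's units: 22 mm / 500 = 0.044, 18 mm / 500 = 0.036.

```bash
echo '[[[0.002, 0, 0.012], [0, 0, 0]], [[0.002, 0, 0.024], [0, 0, 0]], [[0.002, 0, 0.036], [0, 0, 0]], [[0.002, 0, 0.044], [0, 0, 0]], [[0.002, 0, 0.044], [0, 0, 0]]]' | python3 jog.py; echo '[[[0, 0, 0], [0, 0, 0]], [[0, 0, 0], [0, 0, 0]], [[0, 0, 0], [0, 0, 0]], [[0, 0, 0], [0, 0, 0]]]' | python3 jog.py 45;  echo '[[[0, 0, -0.02], [0, 0, 0]], [[0, 0, -0.06], [0, 0, 0]], [[0, 0, -0.14], [0, 0, 0]], [[0, 0, -0.22], [0, 0, 0]], [[0, 0, -0.28], [0, 0, 0]], [[0, 0, -0.28], [0, 0, 0]]]' | python3 jog.py ;python3 - <<'E'
from h import *
im=snap('scene','s4.png')
print(tags(im,'scene',(577,-120)))
for g in[(443,250),(424,63),(433,-100)]: print(tags(im,'scene',g))
im=cv2.cvtColor(im,cv2.COLOR_RGB2BGR); u=proj('scene',[595,-125,0]).astype(int)
cv2.imwrite('pics/s4c.png',cv2.resize(im[u[1]-25:u[1]+25,u[0]-25:u[0]+25],None,fx=10,fy=10,interpolation=cv2.INTER_CUBIC))
E
```

```text
time_s: 6.0
position: [574.9, -120.5, 4.0]
eef_rot: [-3.141, 0.002, 0.059]
contact_force: [-2.7, 0.0, 3.4]
width: 22.3
grip_force: 59.8
time_s: 6.4
position: [575.8, -120.7, 4.4]
eef_rot: [3.141, -0.001, 0.059]
contact_force: [0.2, -0.2, -0.3]
width: 44.5
grip_force: 0.0
time_s: 7.0
position: [579.8, -121.7, 151.5]
eef_rot: [3.138, -0.011, 0.059]
contact_force: [0.4, -0.4, 0.7]
width: 44.9
grip_force: 0.0
([576.4, -120.1], 'lab', 0.084, [16.799999237060547, 36.79999923706055], 'gate', 3.008, 120)
([442.1, 250.3], 'lab', -0.307, [16.5, 36.599998474121094], 'gate', -0.309, 606)
([423.8, 62.9], 'lab', 0.284, [18.200000762939453, 34.79999923706055], 'gate', 0.118, 251)
None
```

View pics/s4c.png

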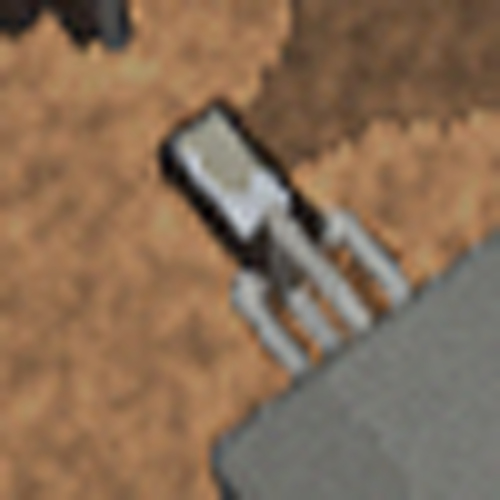

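Tag D lies clipped on eye0, its origin 31 mm from the rod. Next is tag C.

```bash
python3 -c "
from h import *
to(432.9,-99.8,60,-.03)"
```

```text
at [ 578.  -121.3  148.6] [ 3.139 -0.007  0.059] shift [-144.3  -30.2   87.5] rot [ 0.002 -0.007  0.089] j6 1.26
```

In the tool's units: -144 mm / 500 = -0.288, -130 mm / 500 = -0.26, 0.089 rad / 6.2832 = 0.0142.

```bash
echo '[[[-0.06, -0.01, 0], [0, 0, 0.0032]], [[-0.12, -0.03, 0], [0, 0, 0.0072]], [[-0.19, -0.04, 0.04], [0, 0, 0.0111]], [[-0.26, -0.056, 0.1], [0, 0, 0.0142]], [[-0.288, -0.06, 0.154], [0, 0, 0.0142]], [[-0.288, -0.06, 0.154], [0, 0, 0.0142]], [[-0.288, -0.06, 0.154], [0, 0, 0.0142]]]' | python3 jog.py 50; python3 - <<'E'
from h import *
for n in('scene','top'):
    im=snap(n,n+'5.png')
    print(n,tags(im,n,(433,-100)),tags(im,n,(443,250)),tags(im,n,(424,63)))
to(432.9,-99.8,4,-.03)
E
```

```text
time_s: 7.75
position: [429.6, -99.0, 66.9]
eef_rot: [-3.141, 0.001, -0.03]
contact_force: [0.5, -0.3, 0.4]
width: 50.0
grip_force: 0.0
scene ([433.9, -100.0], 'lab', -0.034, [16.0, 33.79999923706055], 'gate', -0.017, 607) ([442.1, 250.3], 'lab', -0.298, [16.700000762939453, 36.70000076293945], 'gate', -0.312, 607) ([424.1, 63.2], 'lab', 0.381, [17.100000381469727, 33.20000076293945], 'gate', 0.239, 557)
top ([385.5, -97.0], 'lab', -1.565, [20.299999237060547, 28.200000762939453], 'gate', None, 0) ([443.0, 249.7], 'lab', -0.285, [15.399999618530273, 33.29999923706055], 'gate', -0.322, 679) ([424.5, 62.8], 'lab', 0.265, [14.699999809265137, 32.20000076293945], 'gate', 0.359, 381)
at [432.4 -99.8  68.9] [ 3.141e+00 -3.000e-03 -3.000e-02] shift [ 0.3 -0.  64.9] rot [ 0.001 -0.003 -0.   ] j6 1.32
```

In the tool's units: 65 mm / 500 = 0.13, 60 mm / 500 = 0.12.

```bash
echo '[[[0, 0, 0.06], [0, 0, 0]], [[0, 0, 0.1], [0, 0, 0]], [[0, 0, 0.12], [0, 0, 0]], [[0, 0, 0.13], [0, 0, 0]], [[0, 0, 0.13], [0, 0, 0]]]' | python3 jog.py; echo '[[[0, 0, 0], [0, 0, 0]], [[0, 0, 0], [0, 0, 0]], [[0, 0, 0], [0, 0, 0]], [[0, 0, 0], [0, 0, 0]], [[0, 0, 0], [0, 0, 0]], [[0, 0, 0], [0, 0, 0]]]' | python3 jog.py 10; echo '[[[0, 0, -0.04], [0, 0, 0]], [[0, 0, -0.08], [0, 0, 0]], [[0, 0, -0.08], [0, 0, 0]], [[0, 0, -0.08], [0, 0, 0]]]' | python3 jog.py; python3 -c "
from h import *
held(viewer.snapshot('scene'))
clip(1,85,26)"
```

```text
time_s: 8.35
position: [430.8, -99.4, 2.6]
eef_rot: [3.141, -0.001, -0.03]
contact_force: [-0.3, -0.7, -0.3]
width: 50.1
grip_force: 0.0
time_s: 8.95
position: [431.2, -99.5, 3.5]
eef_rot: [3.141, -0.003, -0.03]
contact_force: [0.6, 0.2, 6.4]
width: 22.7
grip_force: 59.3
time_s: 9.35
position: [430.1, -99.2, 42.3]
eef_rot: [3.141, -0.001, -0.03]
contact_force: [0.2, 0.3, -1.6]
width: 22.8
grip_force: 59.2
gate px 670 x [66.5 70.2 73.4] y [-18.2  -5.7   8.5]
at [429.3 -99.   41.6] [-3.141e+00  1.000e-03 -3.000e-02] shift [ 86.3 -61.7  15.6] rot [-0.     0.001 -0.089] j6 1.32
```

In the tool's units: 82 mm / 500 = 0.164, 75 mm / 500 = 0.15, -0.089 rad / 6.2832 = -0.0142.

```bash
echo '[[[0.04, -0.032, 0], [0, 0, -0.0048]], [[0.08, -0.064, 0], [0, 0, -0.0095]], [[0.12, -0.096, 0], [0, 0, -0.0142]], [[0.15, -0.12, 0.016], [0, 0, -0.0142]], [[0.164, -0.124, 0.03], [0, 0, -0.0142]], [[0.164, -0.124, 0.03], [0, 0, -0.0142]], [[0.164, -0.124, 0.03], [0, 0, -0.0142]]]' | python3 jog.py;python3 -c "
from h import *
held(viewer.snapshot('scene'),zlift=22)
clip(1,30,26,(2.5,-.5))"
```

```text
time_s: 10.1
position: [511.9, -39.9, 26.0]
eef_rot: [-3.141, 0.003, 0.059]
contact_force: [-0.2, -0.0, -0.4]
width: 22.3
grip_force: 59.2
gate px 655 x [66.6 69.6 72.8] y [-18.   -4.2  10.9]
at [512.2 -40.1  26.4] [-3.141e+00  2.000e-03  5.800e-02] shift [57.7  0.6  0.3] rot [-0.     0.002 -0.   ] j6 1.39
```

In the tool's units: 46 mm / 500 = 0.092, 40 mm / 500 = 0.08.

```bash
sed -i 's/+off\[1\]\*v/-off[1]*v/' h.py; echo '[[[0.016, 0, 0], [0, 0, 0]], [[0.032, 0, 0], [0, 0, 0]], [[0.048, 0, 0], [0, 0, 0]], [[0.064, 0, 0], [0, 0, 0]], [[0.08, 0, 0], [0, 0, 0]], [[0.092, 0, 0], [0, 0, 0]], [[0.092, 0, 0], [0, 0, 0]]]' | python3 jog.py; echo '[[[0.006, 0, 0], [0, 0, 0]], [[0.012, 0, 0], [0, 0, 0]], [[0.018, 0, 0], [0, 0, 0]], [[0.022, 0, 0], [0, 0, 0]], [[0.022, 0, 0], [0, 0, 0]]]' | python3 jog.py
```

```text
time_s: 10.85
position: [562.0, -37.2, 27.9]
eef_rot: [3.141, -0.003, 0.059]
contact_force: [-0.4, 0.6, 0.2]
width: 22.2
grip_force: 59.3
time_s: 11.35
position: [568.4, -36.1, 26.6]
eef_rot: [-3.141, 0.005, 0.059]
contact_force: [-5.1, -0.9, 1.6]
width: 22.3
grip_force: 59.6
```

```bash
python3 - <<'E'
from h import *
im=snap('scene','s6.png')
im=cv2.cvtColor(im,cv2.COLOR_RGB2BGR); u=proj('scene',[590,-39,20]).astype(int)
a=im[u[1]-35:u[1]+35,u[0]-45:u[0]+35]
im=cv2.cvtColor(snap('top','t6.png'),cv2.COLOR_RGB2BGR); u=proj('top',[600,-39,20]).astype(int)
b=im[u[1]-35:u[1]+35,u[0]-40:u[0]+40]
cv2.imwrite('pics/s6c.png',cv2.resize(np.hstack([a,b]),None,fx=5,fy=5,interpolation=cv2.INTER_CUBIC))
s=probe_bus.get_state();print(s['position'],s['contact_force'])
E
```

```text
[568.41381367 -36.16036327  26.63952678] [-4.96451003 -0.22420133  1.38833317]
```

View pics/s6c.png

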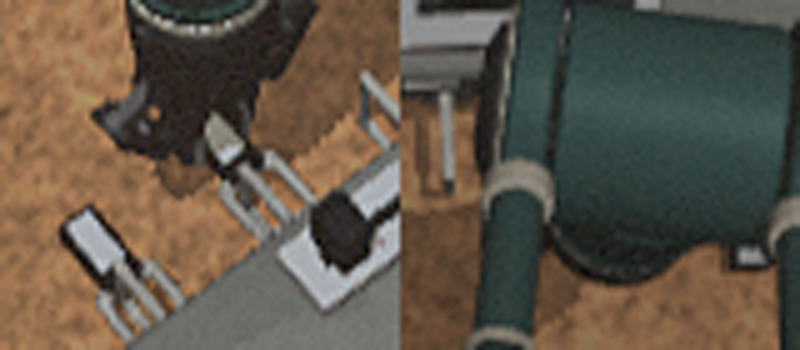

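The eye1 arm is inside the hook, and 5 N of push means it has bottomed on the rod. I'll ease back 2 mm, lower and release.

In the tool's units: 22 mm / 500 = 0.044, 18 mm / 500 = 0.036.

```bash
echo '[[[-0.004, 0, 0], [0, 0, 0]], [[-0.004, 0, 0.012], [0, 0, 0]], [[-0.004, 0, 0.024], [0, 0, 0]], [[-0.004, 0, 0.036], [0, 0, 0]], [[-0.004, 0, 0.044], [0, 0, 0]], [[-0.004, 0, 0.044], [0, 0, 0]]]' | python3 jog.py; echo '[[[0, 0, 0], [0, 0, 0]], [[0, 0, 0], [0, 0, 0]], [[0, 0, 0], [0, 0, 0]], [[0, 0, 0], [0, 0, 0]]]' | python3 jog.py 45;  echo '[[[0, 0, -0.02], [0, 0, 0]], [[0, 0, -0.06], [0, 0, 0]], [[0, 0, -0.14], [0, 0, 0]], [[0, 0, -0.22], [0, 0, 0]], [[0, 0, -0.24], [0, 0, 0]], [[0, 0, -0.24], [0, 0, 0]]]' | python3 jog.py ;python3 - <<'E'
from h import *
for n in('scene','top'):
    im=snap(n,n+'7.png')
    for g in[(571,-37),(577,-120),(443,250),(424,63)]: print(tags(im,n,g))
to(424.2,62.9,60,.28)
E
```

```text
time_s: 12.05
position: [568.3, -36.3, 4.2]
eef_rot: [-3.141, 0.001, 0.059]
contact_force: [-1.7, 0.1, -2.3]
width: 22.3
grip_force: 59.1
time_s: 12.45
position: [569.5, -36.5, 5.9]
eef_rot: [3.141, -0.002, 0.059]
contact_force: [-0.1, -0.6, 0.5]
width: 45.0
grip_force: 0.0
time_s: 13.05
position: [571.0, -36.7, 128.9]
eef_rot: [3.14, -0.007, 0.059]
contact_force: [0.8, 0.2, -0.2]
width: 44.7
grip_force: 0.0
([570.5, -35.6], 'lab', 0.008, [16.600000381469727, 33.5], 'gate', None, 0)
([576.0, -120.0], 'lab', 0.056, [17.0, 37.29999923706055], 'gate', None, 0)
([442.1, 250.3], 'lab', -0.296, [16.799999237060547, 36.70000076293945], 'gate', -0.309, 602)
None
([613.7, 3.1], 'lab', 1.458, [20.600000381469727, 37.5], 'gate', None, 0)
([569.1, -120.0], 'lab', 0.017, [14.699999809265137, 21.5], 'gate', None, 0)
([443.0, 249.8], 'lab', -0.283, [15.699999809265137, 33.29999923706055], 'gate', -0.321, 700)
([424.1, 62.7], 'lab', 0.257, [15.0, 32.20000076293945], 'gate', 0.36, 390)
at [568.1 -36.4 124.8] [-3.141e+00  1.000e-03  5.900e-02] shift [-137.7 -107.5   64.9] rot [-0.     0.001 -0.221] j6 1.4
```

In the tool's units: -138 mm / 500 = -0.276, -125 mm / 500 = -0.25, -0.221 rad / 6.2832 = -0.0352.

```bash
echo '[[[-0.05, -0.036, 0], [0, 0, -0.008]], [[-0.1, -0.076, 0], [0, 0, -0.0159]], [[-0.15, -0.116, 0], [0, 0, -0.0239]], [[-0.2, -0.156, 0.04], [0, 0, -0.0302]], [[-0.25, -0.196, 0.08], [0, 0, -0.0352]], [[-0.276, -0.214, 0.13], [0, 0, -0.0352]], [[-0.276, -0.214, 0.13], [0, 0, -0.0352]], [[-0.276, -0.214, 0.13], [0, 0, -0.0352]]]' | python3 jog.py 50; python3 - <<'E'
from h import *
im=snap('scene','s8.png')
for g in[(571,-37),(577,-120),(443,250),(424,63)]: print(tags(im,'scene',g))
to(424.2,62.9,4,.28)
E
```

```text
time_s: 13.95
position: [423.3, 62.1, 59.0]
eef_rot: [-3.141, 0.003, 0.28]
contact_force: [0.7, -0.5, -0.6]
width: 49.9
grip_force: 0.0
([569.8, -35.7], 'lab', 0.041, [16.600000381469727, 34.20000076293945], 'gate', None, 0)
([576.1, -119.9], 'lab', 0.063, [17.0, 38.099998474121094], 'gate', None, 0)
([442.3, 250.3], 'lab', -0.302, [16.600000381469727, 36.5], 'gate', -0.311, 603)
([424.5, 63.2], 'lab', 0.941, [21.700000762939453, 22.299999237060547], 'gate', 0.239, 574)
at [425.2  62.   60.3] [3.141 0.    0.28 ] shift [-0.7 -1.1 56.3] rot [ 0.  0. -0.] j6 1.38
```

The manual's scale: shifts go in shares of 500 mm and turns go in shares of 2 pi rad. Converting my numbers, 56 mm / 500 = 0.112, 48 mm / 500 = 0.096.

```bash
echo '[[[0, -0.002, 0.06], [0, 0, 0]], [[0, -0.002, 0.096], [0, 0, 0]], [[0, -0.002, 0.112], [0, 0, 0]], [[0, -0.002, 0.112], [0, 0, 0]]]' | python3 jog.py; echo '[[[0, 0, 0], [0, 0, 0]], [[0, 0, 0], [0, 0, 0]], [[0, 0, 0], [0, 0, 0]], [[0, 0, 0], [0, 0, 0]], [[0, 0, 0], [0, 0, 0]], [[0, 0, 0], [0, 0, 0]]]' | python3 jog.py 10; echo '[[[0, 0, -0.04], [0, 0, 0]], [[0, 0, -0.08], [0, 0, 0]], [[0, 0, -0.08], [0, 0, 0]], [[0, 0, -0.08], [0, 0, 0]]]' | python3 jog.py; python3 -c "
from h import *
held(viewer.snapshot('scene'))
clip(2,85,26)"
```

```text
time_s: 14.4
position: [424.9, 62.8, 4.1]
eef_rot: [-3.142, 0.001, 0.279]
contact_force: [-0.9, 0.1, 0.2]
width: 50.2
grip_force: 0.0
time_s: 15.0
position: [426.1, 63.2, 5.8]
eef_rot: [3.141, -0.003, 0.28]
contact_force: [0.2, -1.8, 6.1]
width: 22.1
grip_force: 59.6
time_s: 15.4
position: [424.6, 63.3, 44.4]
eef_rot: [3.141, -0.001, 0.28]
contact_force: [-1.0, -0.5, -1.8]
width: 21.9
grip_force: 59.3
gate px 634 x [63.1 66.1 68.8] y [-19.7  -6.7   9.8]
at [423.8  63.2  43.7] [-3.141e+00  1.000e-03  2.800e-01] shift [80.2 42.  17.7] rot [-0.     0.001  0.221] j6 1.38
```

In the tool's units: 80 mm / 500 = 0.16, 75 mm / 500 = 0.15, 0.221 rad / 6.2832 = 0.0352.

```bash
echo '[[[0.04, 0.02, 0], [0, 0, 0.0095]], [[0.08, 0.04, 0], [0, 0, 0.0191]], [[0.12, 0.06, 0], [0, 0, 0.0286]], [[0.15, 0.08, 0.016], [0, 0, 0.0352]], [[0.16, 0.082, 0.036], [0, 0, 0.0352]], [[0.16, 0.082, 0.036], [0, 0, 0.0352]], [[0.16, 0.082, 0.036], [0, 0, 0.0352]]]' | python3 jog.py;python3 -c "
from h import *
held(viewer.snapshot('scene'),zlift=22)
clip(2,30,26,(-1,-.5))"
```

```text
time_s: 16.15
position: [510.1, 46.1, 24.6]
eef_rot: [-3.141, 0.004, 0.06]
contact_force: [-0.2, 0.2, -2.1]
width: 22.2
grip_force: 59.3
gate px 593 x [63.3 66.2 68.7] y [-19.8  -6.6   8.1]
at [510.6  46.1  25.2] [-3.141e+00  3.000e-03  6.000e-02] shift [57.8  0.8 -0.9] rot [-0.     0.003  0.001] j6 1.55
```

In the tool's units: 46 mm / 500 = 0.092, 40 mm / 500 = 0.08.

```bash
echo '[[[0.016, 0, 0], [0, 0, 0]], [[0.032, 0, 0], [0, 0, 0]], [[0.048, 0, 0], [0, 0, 0]], [[0.064, 0, 0], [0, 0, 0]], [[0.08, 0, 0], [0, 0, 0]], [[0.092, 0, 0], [0, 0, 0]], [[0.092, 0, 0], [0, 0, 0]]]' | python3 jog.py; echo '[[[0.006, 0, 0], [0, 0, 0]], [[0.012, 0, 0], [0, 0, 0]], [[0.018, 0, 0], [0, 0, 0]], [[0.024, 0, 0], [0, 0, 0]], [[0.024, 0, 0], [0, 0, 0]]]' | python3 jog.py
```

```text
time_s: 16.9
position: [560.9, 48.3, 26.9]
eef_rot: [3.141, -0.003, 0.059]
contact_force: [-0.5, 0.5, -0.9]
width: 22.2
grip_force: 59.3
time_s: 17.4
position: [567.7, 49.4, 25.5]
eef_rot: [-3.141, 0.006, 0.059]
contact_force: [-6.2, 0.6, 0.5]
width: 22.2
grip_force: 59.6
```

```bash
python3 -c "
from h import *
clip(2,30,26,(-1,-1))
clip(2,28,26,(-1,-1))"
```

```text
at [567.7  49.4  25.5] [-3.141  0.006  0.059] shift [ 0.5  0.2 -0.5] rot [-0.     0.006  0.   ] j6 1.55
at [567.7  49.4  25.5] [-3.141  0.006  0.059] shift [ 2.5  0.2 -0.5] rot [-0.     0.006  0.   ] j6 1.55
```

In the tool's units: 21 mm / 500 = 0.042, 18 mm / 500 = 0.036.

```bash
echo '[[[-0.004, 0, 0], [0, 0, 0]], [[-0.004, 0, 0.012], [0, 0, 0]], [[-0.004, 0, 0.024], [0, 0, 0]], [[-0.004, 0, 0.036], [0, 0, 0]], [[-0.004, 0, 0.042], [0, 0, 0]], [[-0.004, 0, 0.042], [0, 0, 0]]]' | python3 jog.py; echo '[[[0, 0, 0], [0, 0, 0]], [[0, 0, 0], [0, 0, 0]], [[0, 0, 0], [0, 0, 0]], [[0, 0, 0], [0, 0, 0]]]' | python3 jog.py 45;  echo '[[[0, 0, -0.02], [0, 0, 0]], [[0, 0, -0.06], [0, 0, 0]], [[0, 0, -0.14], [0, 0, 0]], [[0, 0, -0.22], [0, 0, 0]], [[0, 0, -0.24], [0, 0, 0]], [[0, 0, -0.24], [0, 0, 0]]]' | python3 jog.py ;python3 - <<'E'
from h import *
for n in('scene','top'):
    im=snap(n,n+'9.png')
    for g in[(568,49),(571,-37),(577,-120),(443,250)]: print(tags(im,n,g))
to(442.7,250,60,-.30)
E
```

```text
time_s: 18.0
position: [567.6, 49.2, 5.9]
eef_rot: [-3.142, 0.002, 0.059]
contact_force: [-9.2, -0.3, 9.0]
width: 22.1
grip_force: 60.7
time_s: 18.4
position: [569.3, 49.2, 5.5]
eef_rot: [3.142, -0.001, 0.059]
contact_force: [-0.7, -0.5, 0.6]
width: 45.3
grip_force: 0.0
time_s: 19.0
position: [570.9, 49.3, 128.8]
eef_rot: [3.142, -0.007, 0.059]
contact_force: [0.5, 0.4, -1.0]
width: 45.0
grip_force: 0.0
([566.4, 49.7], 'lab', -0.01, [16.399999618530273, 33.20000076293945], 'gate', -2.041, 1)
([569.8, -35.7], 'lab', 0.034, [16.600000381469727, 34.29999923706055], 'gate', None, 0)
([576.0, -119.8], 'lab', 0.063, [17.0, 38.099998474121094], 'gate', None, 0)
([442.3, 250.3], 'lab', -0.298, [16.899999618530273, 36.79999923706055], 'gate', -0.263, 128)
None
([607.2, -30.7], 'lab', -1.562, [20.200000762939453, 36.0], 'gate', None, 0)
([574.6, -119.7], 'lab', 0.03, [14.800000190734863, 32.70000076293945], 'gate', -0.017, 325)
([443.0, 249.7], 'lab', -0.283, [15.699999809265137, 33.29999923706055], 'gate', -0.057, 45)
at [567.9  49.2 124.8] [-3.142e+00  1.000e-03  5.900e-02] shift [-113.1 -207.8   64.8] rot [0.    0.001 0.359] j6 1.55
```

In the tool's units: -208 mm / 500 = -0.416, -190 mm / 500 = -0.38, 0.359 rad / 6.2832 = 0.0571.

```bash
echo '[[[-0.04, -0.06, 0], [0, 0, 0.008]], [[-0.076, -0.124, 0], [0, 0, 0.0159]], [[-0.11, -0.19, 0], [0, 0, 0.0239]], [[-0.14, -0.256, 0], [0, 0, 0.0318]], [[-0.174, -0.32, 0.02], [0, 0, 0.0414]], [[-0.206, -0.38, 0.07], [0, 0, 0.0509]], [[-0.226, -0.416, 0.12], [0, 0, 0.0571]], [[-0.226, -0.416, 0.13], [0, 0, 0.0571]]]' | python3 jog.py 50; echo '[[[0, 0, 0], [0, 0, 0]], [[0, 0, 0], [0, 0, 0]]]' | python3 jog.py; python3 - <<'E'
from h import *
im=snap('scene','s10.png')
print(tags(im,'scene',(443,250)))
im=snap('top','t10.png')
for g in[(568,49),(571,-37),(577,-120)]: print(tags(im,'top',g))
to(442.7,250,4,-.30)
E
```

```text
time_s: 19.9
position: [437.6, 249.7, 55.0]
eef_rot: [3.135, 0.008, -0.297]
contact_force: [0.2, -1.0, -0.2]
width: 49.7
grip_force: 0.0
time_s: 20.1
position: [443.8, 249.5, 60.1]
eef_rot: [3.141, 0.0, -0.3]
contact_force: [0.1, 0.3, 0.8]
width: 49.7
grip_force: 0.0
([443.3, 249.9], 'lab', -0.348, [17.0, 34.900001525878906], 'gate', -0.316, 502)
([565.1, 49.6], 'lab', 0.019, [14.399999618530273, 32.29999923706055], 'gate', -0.072, 311)
([569.4, -35.5], 'lab', 0.018, [15.399999618530273, 32.400001525878906], 'gate', -0.001, 325)
([574.5, -119.7], 'lab', 0.034, [14.800000190734863, 32.29999923706055], 'gate', -0.005, 317)
at [444.8 249.8  61.2] [-3.141e+00 -1.000e-03 -3.010e-01] shift [-2.2  0.5 57.2] rot [-0.001 -0.001 -0.001] j6 2.34
```

In the tool's units: 56 mm / 500 = 0.112, 48 mm / 500 = 0.096.

```bash
echo '[[[-0.004, 0, 0.06], [0, 0, 0]], [[-0.004, 0, 0.096], [0, 0, 0]], [[-0.004, 0, 0.112], [0, 0, 0]], [[-0.004, 0, 0.112], [0, 0, 0]]]' | python3 jog.py; echo '[[[0, 0, 0], [0, 0, 0]], [[0, 0, 0], [0, 0, 0]], [[0, 0, 0], [0, 0, 0]], [[0, 0, 0], [0, 0, 0]], [[0, 0, 0], [0, 0, 0]], [[0, 0, 0], [0, 0, 0]]]' | python3 jog.py 10; echo '[[[0, 0, -0.04], [0, 0, 0]], [[0, 0, -0.08], [0, 0, 0]], [[0, 0, -0.08], [0, 0, 0]], [[0, 0, -0.08], [0, 0, 0]]]' | python3 jog.py; python3 -c "
from h import *
held(viewer.snapshot('scene'))
clip(3,85,26)"
```

```text
time_s: 20.6
position: [441.5, 250.1, 3.9]
eef_rot: [3.141, 0.001, -0.301]
contact_force: [0.2, 0.6, 0.0]
width: 50.0
grip_force: 0.0
time_s: 21.2
position: [443.0, 251.4, 5.9]
eef_rot: [-3.14, -0.002, -0.3]
contact_force: [0.2, -1.5, 6.0]
width: 22.4
grip_force: 59.9
time_s: 21.6
position: [441.7, 251.0, 44.4]
eef_rot: [-3.141, -0.001, -0.3]
contact_force: [-0.3, -0.1, -0.9]
width: 21.9
grip_force: 59.1
gate px 503 x [64.8 68.5 71.6] y [-19.4  -8.1   9.8]
at [441.  250.6  43.7] [ 3.141e+00  1.000e-03 -3.000e-01] shift [99.3 95.7 17.7] rot [ 0.     0.001 -0.359] j6 2.34
```

In the tool's units: 99 mm / 500 = 0.198, 95 mm / 500 = 0.19, -0.359 rad / 6.2832 = -0.0571.

```bash
echo '[[[0.036, 0.036, 0], [0, 0, -0.0111]], [[0.072, 0.072, 0], [0, 0, -0.0223]], [[0.108, 0.108, 0], [0, 0, -0.0334]], [[0.144, 0.144, 0], [0, 0, -0.0446]], [[0.18, 0.176, 0.016], [0, 0, -0.0571]], [[0.198, 0.19, 0.036], [0, 0, -0.0571]], [[0.198, 0.19, 0.036], [0, 0, -0.0571]], [[0.198, 0.19, 0.036], [0, 0, -0.0571]]]' | python3 jog.py;python3 -c "
from h import *
held(viewer.snapshot('scene'),zlift=22)
clip(3,30,26,(1,-.7))"
```

```text
time_s: 22.45
position: [506.5, 130.9, 24.9]
eef_rot: [3.142, 0.003, 0.057]
contact_force: [-0.8, -0.0, -1.2]
width: 22.4
grip_force: 59.1
gate px 567 x [66.  68.8 71.6] y [-21.1  -5.9   8.7]
at [506.9 131.3  25.5] [-3.141e+00  2.000e-03  5.800e-02] shift [54.5  0.8 -0.6] rot [-0.     0.002 -0.   ] j6 1.72
```

In the tool's units: 44 mm / 500 = 0.088, 40 mm / 500 = 0.08.

```bash
echo '[[[0.016, 0, 0], [0, 0, 0]], [[0.032, 0, 0], [0, 0, 0]], [[0.048, 0, 0], [0, 0, 0]], [[0.064, 0, 0], [0, 0, 0]], [[0.08, 0, 0], [0, 0, 0]], [[0.088, 0, 0], [0, 0, 0]], [[0.088, 0, 0], [0, 0, 0]]]' | python3 jog.py; echo '[[[0.006, 0, 0], [0, 0, 0]], [[0.012, 0, 0], [0, 0, 0]], [[0.018, 0, 0], [0, 0, 0]], [[0.022, 0, 0], [0, 0, 0]], [[0.022, 0, 0], [0, 0, 0]]]' | python3 jog.py; python3 -c "
from h import *
clip(3,30,26,(1,-1))"
```

```text
time_s: 23.2
position: [554.0, 133.8, 26.9]
eef_rot: [-3.141, -0.003, 0.059]
contact_force: [0.1, -0.9, -0.3]
width: 22.1
grip_force: 59.2
time_s: 23.7
position: [560.1, 134.0, 25.6]
eef_rot: [3.142, 0.006, 0.059]
contact_force: [-5.9, 0.3, 1.9]
width: 22.1
grip_force: 59.6
at [560.1 134.   25.6] [3.142 0.006 0.059] shift [ 1.2  0.1 -0.4] rot [0.    0.006 0.   ] j6 1.7
```

Bottomed on eye3. I'll ease back, lower, release and go up clear, then check the clips and lock.

In the tool's units: 20 mm / 500 = 0.04, 18 mm / 500 = 0.036.

```bash
echo '[[[-0.006, 0, 0], [0, 0, 0]], [[-0.006, 0, 0.012], [0, 0, 0]], [[-0.006, 0, 0.024], [0, 0, 0]], [[-0.006, 0, 0.036], [0, 0, 0]], [[-0.006, 0, 0.04], [0, 0, 0]], [[-0.006, 0, 0.04], [0, 0, 0]]]' | python3 jog.py; echo '[[[0, 0, 0], [0, 0, 0]], [[0, 0, 0], [0, 0, 0]], [[0, 0, 0], [0, 0, 0]], [[0, 0, 0], [0, 0, 0]]]' | python3 jog.py 45;  echo '[[[0, 0, -0.02], [0, 0, 0]], [[0, 0, -0.06], [0, 0, 0]], [[0, 0, -0.14], [0, 0, 0]], [[-0.04, 0, -0.22], [0, 0, 0]], [[-0.12, 0, -0.3], [0, 0, 0]], [[-0.2, 0, -0.38], [0, 0, 0]], [[-0.28, 0, -0.4], [0, 0, 0]], [[-0.36, 0, -0.4], [0, 0, 0]]]' | python3 jog.py ; echo '[[[0, -0.08, 0], [0, 0, 0]], [[0, -0.16, 0], [0, 0, 0]], [[0, -0.16, 0], [0, 0, 0]]]' | python3 jog.py 0; python3 - <<'E'
from h import *
for n in('scene','top'):
    im=snap(n,n+'11.png')
    for g in[(561,134),(568,49),(571,-37),(577,-120)]: print(tags(im,n,g))
    im=cv2.cvtColor(im,cv2.COLOR_RGB2BGR);im
a=cv2.imread('pics/top11.png')[130:225,235:395]; cv2.imwrite('pics/e.png',cv2.resize(a,None,fx=5,fy=5,interpolation=cv2.INTER_CUBIC))
E
```

```text
time_s: 24.3
position: [560.0, 133.8, 6.1]
eef_rot: [3.142, 0.0, 0.059]
contact_force: [-1.4, -0.1, -0.6]
width: 22.2
grip_force: 59.3
time_s: 24.7
position: [560.3, 133.9, 6.5]
eef_rot: [-3.141, -0.001, 0.059]
contact_force: [0.3, -0.2, 0.0]
width: 44.9
grip_force: 0.0
time_s: 25.5
position: [380.9, 123.7, 210.6]
eef_rot: [-3.14, -0.007, 0.058]
contact_force: [0.1, -0.1, 1.1]
width: 45.1
grip_force: 0.0
time_s: 25.8
position: [375.1, 206.5, 207.9]
eef_rot: [-3.139, -0.003, 0.063]
contact_force: [-0.4, -0.5, 0.3]
width: 1.8
grip_force: 0.0
([560.6, 134.4], 'lab', 0.064, [15.600000381469727, 34.0], 'gate', -0.844, 5)
([565.4, 49.6], 'lab', 0.019, [16.299999237060547, 34.5], 'gate', None, 0)
([569.6, -35.6], 'lab', 0.035, [16.600000381469727, 34.20000076293945], 'gate', None, 0)
([576.0, -119.8], 'lab', 0.064, [17.0, 38.099998474121094], 'gate', None, 0)
([560.9, 134.2], 'lab', 0.026, [15.300000190734863, 32.70000076293945], 'gate', -0.07, 239)
([565.2, 49.7], 'lab', 0.019, [14.0, 32.29999923706055], 'gate', -0.074, 321)
([569.3, -35.5], 'lab', 0.018, [15.399999618530273, 32.400001525878906], 'gate', -0.012, 323)
([574.6, -119.7], 'lab', 0.037, [14.699999809265137, 32.79999923706055], 'gate', -0.043, 323)
```

View pics/e.png

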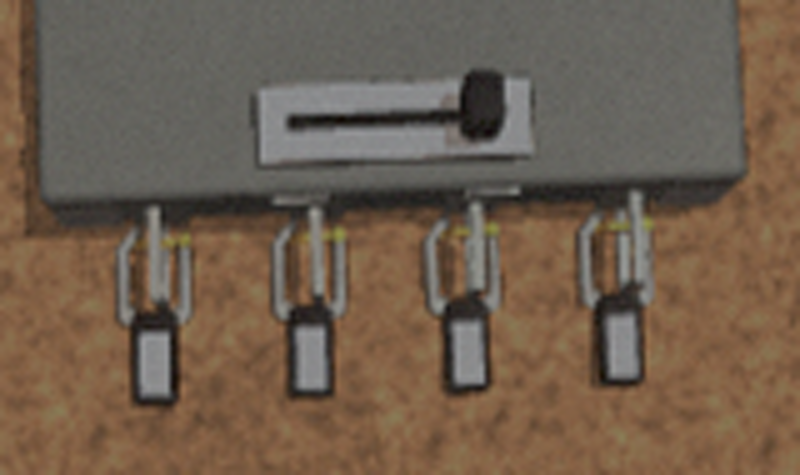

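All four tags show the yellow gate straight across behind the eye arm. The lock grip is at crop (483,104). I'll measure it by its dark mask in both views.

```bash
python3 - <<'E'
from h import *
for n,(x0,y0,w,h) in{'top':(322,138,20,26),'scene':(308,238,32,32)}.items():
    im=cv2.imread(f'pics/{n}11.png'); m=np.zeros(im.shape[:2],np.uint8)
    m[y0:y0+h,x0:x0+w]=im[y0:y0+h,x0:x0+w].max(2)<62
    m=cv2.morphologyEx(m,cv2.MORPH_OPEN,np.ones((4,4),np.uint8))
    c=cv2.findContours(m,0,2)[0]; c=max(c,key=cv2.contourArea).reshape(-1,2)
    print(n,c.min(0),c.max(0),[ray(n,q,135)[:2].round(0).tolist() for q in c[::2]])
im=cv2.imread('pics/scene11.png')
m=im[138:162,403:427].min(2)>165
q=np.argwhere(m)[:,::-1].mean(0)+[403,138]; print('sw',q,ray('scene',q,59))
t=cv2.imread('pics/top11.png'); m=t[192:214,150:174].min(2)>120
print(m.sum()); q=np.argwhere(m)[:,::-1].mean(0)+[150,192]; print('sw',q,ray('top',q,59))
u=(CY:=.0585); e=np.array([600.02,3.56]); 
a=lambda im,x,y,w,h,f:cv2.resize(im[y:y+h,x:x+w],None,fx=f,fy=f,interpolation=cv2.INTER_CUBIC)
cv2.imwrite('pics/f.png',np.hstack([a(im,300,230,40,40,9),a(im,390,130,40,40,9)]))
to(680,-85,150,.0585)
E
```

```text
top [328 145] [335 158] [[691.0, -31.0], [686.0, -28.0], [661.0, -26.0], [659.0, -31.0], [662.0, -43.0], [692.0, -41.0]]
scene [320 247] [331 260] [[676.0, -33.0], [675.0, -38.0], [685.0, -52.0], [691.0, -53.0], [698.0, -55.0], [710.0, -43.0], [697.0, -27.0], [680.0, -27.0]]
sw [414.55102041 148.81632653] [551.06842796 397.66624802  59.        ]
103
sw [160.53398058 202.60194175] [550.58374228 397.25924481  59.        ]
at [375.3 203.6 207. ] [ 3.141e+00 -1.000e-03  6.100e-02] shift [286.3 306.8  57.3] rot [ 0.    -0.001  0.003] j6 1.95
```

View pics/f.png

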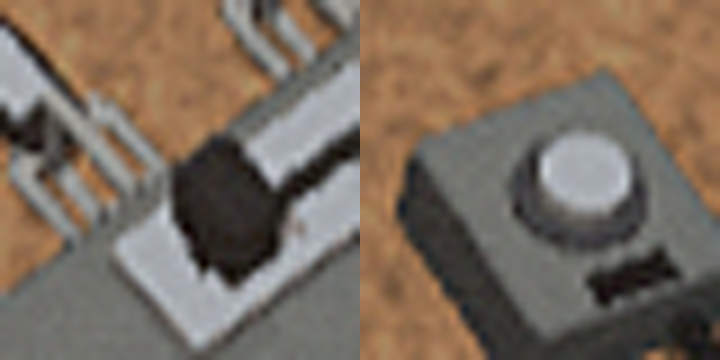

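Lock grip centre is about (678,-36). The switch cap is at (551,397), and both views agree. Moving to the right of the grip at height.

In the tool's units: 307 mm / 500 = 0.614, 286 mm / 500 = 0.572.

```bash
echo '[[[0.072, 0.076, 0], [0, 0, 0]], [[0.144, 0.152, 0], [0, 0, 0]], [[0.214, 0.23, 0], [0, 0, 0]], [[0.286, 0.306, 0], [0, 0, 0]], [[0.358, 0.382, 0], [0, 0, 0]], [[0.43, 0.46, 0], [0, 0, 0]], [[0.5, 0.536, 0], [0, 0, 0]], [[0.572, 0.614, 0], [0, 0, 0]]]' | python3 jog.py; echo '[[[0, 0, 0], [0, 0, 0]], [[0, 0, 0], [0, 0, 0]]]' | python3 jog.py; python3 -c "
from h import *
to(679,-85,112,.0585)"
```

```text
time_s: 26.7
position: [665.6, -76.7, 206.1]
eef_rot: [3.141, 0.001, 0.057]
contact_force: [0.7, 1.1, -0.7]
width: 0.1
grip_force: 0.0
time_s: 26.9
position: [664.7, -75.6, 205.2]
eef_rot: [-3.141, 0.002, 0.055]
contact_force: [1.0, -0.3, -0.4]
width: 0.1
grip_force: 0.0
at [664.7 -75.6 205.2] [-3.141e+00  2.000e-03  5.500e-02] shift [14.  10.2 93.2] rot [-0.     0.002 -0.003] j6 1.37
```

In the tool's units: 93 mm / 500 = 0.186, 80 mm / 500 = 0.16.

```bash
echo '[[[0.028, 0.022, 0.04], [0, 0, 0]], [[0.028, 0.022, 0.1], [0, 0, 0]], [[0.028, 0.022, 0.16], [0, 0, 0]], [[0.028, 0.022, 0.186], [0, 0, 0]], [[0.028, 0.022, 0.186], [0, 0, 0]], [[0.028, 0.022, 0.186], [0, 0, 0]]]' | python3 jog.py; echo '[[[0, -0.02, 0], [0, 0, 0]], [[0, -0.04, 0], [0, 0, 0]], [[0, -0.056, 0], [0, 0, 0]], [[0, -0.072, 0], [0, 0, 0]], [[0, -0.088, 0], [0, 0, 0]], [[0, -0.088, 0], [0, 0, 0]]]' | python3 jog.py
```

```text
time_s: 27.5
position: [679.7, -82.8, 114.5]
eef_rot: [3.141, -0.001, 0.059]
contact_force: [0.9, 0.1, 1.1]
width: -0.4
grip_force: 0.0
time_s: 28.1
position: [677.0, -37.7, 113.6]
eef_rot: [-3.141, -0.0, 0.06]
contact_force: [0.7, -0.0, -0.8]
width: -0.0
grip_force: 0.0
```

In the tool's units: -46 mm / 500 = -0.092, -40 mm / 500 = -0.08.

```bash
echo '[[[0, -0.02, 0], [0, 0, 0]], [[0, -0.04, 0], [0, 0, 0]], [[0, -0.06, 0], [0, 0, 0]], [[0, -0.08, 0], [0, 0, 0]], [[0, -0.092, 0], [0, 0, 0]]]' | python3 jog.py; python3 - <<'E'
from h import *
im=cv2.cvtColor(snap('scene','s12.png'),cv2.COLOR_RGB2BGR)
cv2.imwrite('pics/s12c.png',cv2.resize(im[180:280,280:400],None,fx=5,fy=5,interpolation=cv2.INTER_CUBIC))
E
```

```text
time_s: 28.6
position: [674.1, 7.9, 113.3]
eef_rot: [-3.141, 0.0, 0.059]
contact_force: [-0.5, -2.6, 1.8]
width: 0.1
grip_force: 1.1
```

View pics/s12c.png

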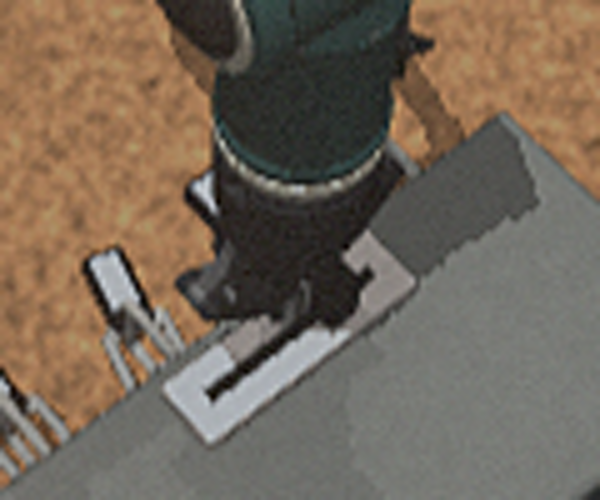

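The grip is being pushed along, with the slot end still ahead at crop (370,270). I'll continue to the stop.

In the tool's units: -17 mm / 500 = -0.034, -12 mm / 500 = -0.024.

```bash
echo '[[[0, -0.012, 0], [0, 0, 0]], [[0, -0.024, 0], [0, 0, 0]], [[0, -0.034, 0], [0, 0, 0]], [[0, -0.034, 0], [0, 0, 0]]]' | python3 jog.py; echo '[[[0, -0.006, 0], [0, 0, 0]], [[0, -0.012, 0], [0, 0, 0]], [[0, -0.016, 0], [0, 0, 0]], [[0, -0.016, 0], [0, 0, 0]]]' | python3 jog.py
```

```text
time_s: 29.05
position: [673.0, 24.6, 113.1]
eef_rot: [-3.141, 0.0, 0.059]
contact_force: [-0.6, -0.9, -0.5]
width: 0.2
grip_force: 0.0
time_s: 29.45
position: [672.8, 29.1, 113.2]
eef_rot: [3.137, 0.0, 0.059]
contact_force: [-0.2, -8.8, 0.0]
width: 0.3
grip_force: 4.6
```

In the tool's units: -5 mm / 500 = -0.01, -2 mm / 500 = -0.004.

```bash
echo '[[[0, -0.004, 0], [0, 0, 0]], [[0, -0.01, 0], [0, 0, 0]], [[0, -0.01, 0], [0, 0, 0]]]' | python3 jog.py; echo '[[[0, 0.02, 0], [0, 0, 0]], [[0, 0.05, 0], [0, 0, 0]], [[0, 0.05, -0.08], [0, 0, 0]], [[0, 0.05, -0.16], [0, 0, 0]], [[-0.06, 0.05, -0.18], [0, 0, 0]], [[-0.14, 0.05, -0.18], [0, 0, 0]], [[-0.23, 0.05, -0.18], [0, 0, 0]], [[-0.32, 0.05, -0.18], [0, 0, 0]]]' | python3 jog.py; echo '[[[-0.08, -0.02, 0], [0, 0, 0]], [[-0.16, -0.08, 0], [0, 0, 0]], [[-0.2, -0.14, 0], [0, 0, 0]], [[-0.2, -0.22, 0], [0, 0, 0]], [[-0.2, -0.3, 0], [0, 0, 0]], [[-0.2, -0.3, 0], [0, 0, 0]]]' | python3 jog.py; python3 - <<'E'
from h import *
im=cv2.cvtColor(snap('top','t13.png'),cv2.COLOR_RGB2BGR)
cv2.imwrite('pics/t13c.png',cv2.resize(im[130:230,145:385],None,fx=3.3,fy=3.3,interpolation=cv2.INTER_CUBIC))
to(551,397.5,120,.06)
E
```

```text
time_s: 29.75
position: [672.8, 29.7, 113.3]
eef_rot: [3.131, 0.0, 0.06]
contact_force: [0.8, -20.9, 0.6]
width: 0.0
grip_force: 10.6
time_s: 30.55
position: [512.8, 2.5, 203.3]
eef_rot: [-3.141, -0.0, 0.059]
contact_force: [0.2, -0.1, 0.2]
width: -0.1
grip_force: 0.0
time_s: 31.15
position: [405.0, 150.1, 203.8]
eef_rot: [-3.139, -0.001, 0.064]
contact_force: [1.0, -0.8, 0.4]
width: -0.2
grip_force: 0.0
at [405.1 148.2 203.5] [-3.141 -0.     0.063] shift [ 161.3 -239.5   83.8] rot [-0.001 -0.     0.003] j6 1.8
```

View pics/t13c.png

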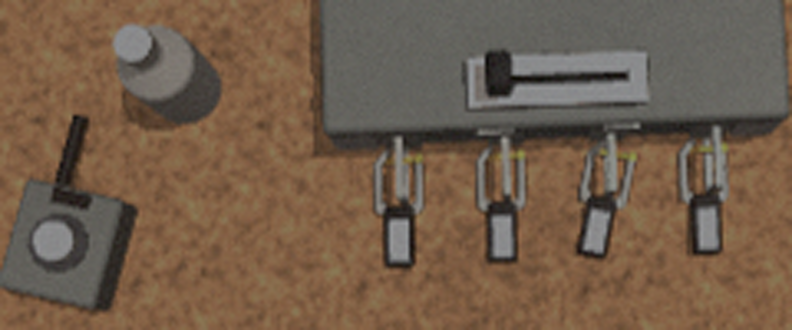

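The lock grip is at the left end of its track. Tag C was nudged to a slant but still has eye1 inside its shut gate. Now the switch.

In the tool's units: -240 mm / 500 = -0.48, 161 mm / 500 = 0.322.

```bash
echo '[[[0.054, -0.08, 0], [0, 0, 0]], [[0.108, -0.16, 0], [0, 0, 0]], [[0.162, -0.24, 0], [0, 0, 0]], [[0.216, -0.32, 0], [0, 0, 0]], [[0.27, -0.4, 0], [0, 0, 0]], [[0.322, -0.48, 0], [0, 0, 0]], [[0.322, -0.48, 0.08], [0, 0, 0]], [[0.322, -0.48, 0.168], [0, 0, 0]]]' | python3 jog.py; echo '[[[0, 0, 0], [0, 0, 0]], [[0, 0, 0], [0, 0, 0]]]' | python3 jog.py; python3 - <<'E'
from h import *
im=snap('scene','s14.png'); print(tags(im,'scene',(569,-36)))
to(551,397.5,66,.06)
E
```

```text
time_s: 32.0
position: [555.7, 396.6, 120.6]
eef_rot: [-3.139, -0.005, 0.059]
contact_force: [0.9, -0.1, -0.5]
width: 0.1
grip_force: 0.0
time_s: 32.2
position: [551.8, 393.5, 118.0]
eef_rot: [3.14, 0.003, 0.058]
contact_force: [0.9, 0.7, 0.8]
width: 0.1
grip_force: 0.0
([571.1, -28.0], 'lab', -0.193, [16.600000381469727, 37.099998474121094], 'gate', None, 0)
at [553.3 394.6 120.5] [-3.141e+00 -1.000e-03  5.800e-02] shift [-2.1 -3.  54.5] rot [-0.    -0.001 -0.002] j6 2.1
```

In the tool's units: 60 mm / 500 = 0.12, 55 mm / 500 = 0.11.

```bash
echo '[[[-0.004, -0.006, 0.05], [0, 0, 0]], [[-0.004, -0.006, 0.09], [0, 0, 0]], [[-0.004, -0.006, 0.11], [0, 0, 0]], [[-0.004, -0.006, 0.12], [0, 0, 0]], [[-0.004, -0.006, 0.12], [0, 0, 0]]]' | python3 jog.py; echo '[[[0, 0, 0.004], [0, 0, 0]], [[0, 0, 0.008], [0, 0, 0]], [[0, 0, 0.012], [0, 0, 0]], [[0, 0, 0.016], [0, 0, 0]], [[0, 0, 0.016], [0, 0, 0]]]' | python3 jog.py
```

```text
time_s: 32.75
position: [550.8, 398.3, 60.5]
eef_rot: [-3.141, -0.001, 0.058]
contact_force: [0.3, 0.3, -0.9]
width: -0.0
grip_force: 0.0
time_s: 33.25
position: [550.7, 398.6, 52.5]
eef_rot: [-3.141, -0.001, 0.059]
contact_force: [-0.7, -1.1, 6.0]
width: -0.2
grip_force: 2.5
```

In the tool's units: 3 mm / 500 = 0.006, 2 mm / 500 = 0.004.

```bash
echo '[[[0, 0, 0.004], [0, 0, 0]], [[0, 0, 0.006], [0, 0, 0]], [[0, 0, 0.006], [0, 0, 0]]]' | python3 jog.py; echo '[[[0, 0, -0.02], [0, 0, 0]], [[0, 0, -0.08], [0, 0, 0]], [[0, 0, -0.18], [0, 0, 0]], [[-0.08, 0.02, -0.26], [0, 0, 0]], [[-0.16, 0.06, -0.28], [0, 0, 0]], [[-0.24, 0.12, -0.28], [0, 0, 0]], [[-0.32, 0.18, -0.28], [0, 0, 0]], [[-0.32, 0.18, -0.28], [0, 0, 0]]]' | python3 jog.py; python3 - <<'E'
from h import *
im=cv2.cvtColor(snap('top','t15.png'),cv2.COLOR_RGB2BGR); t=im[125:235,145:385]
s=cv2.cvtColor(snap('scene','s15.png'),cv2.COLOR_RGB2BGR)
m=s[138:162,403:427].min(2)>165; q=np.argwhere(m)[:,::-1].mean(0)+[403,138]; print('cap was (414.6,148.8), now',q)
a=cv2.resize(t,(792,363),interpolation=cv2.INTER_CUBIC)
b=cv2.resize(np.hstack([cv2.imread('pics/scene11.png')[130:170,390:430],s[130:170,390:430]]),(460,230),interpolation=cv2.INTER_CUBIC)
o=np.zeros((593,792,3),np.uint8);o[:363]=a;o[363:,:460]=b;cv2.imwrite('pics/g.png',o)
E
```

```text
time_s: 33.55
position: [550.8, 398.7, 52.4]
eef_rot: [-3.141, -0.001, 0.059]
contact_force: [-6.4, -3.9, 18.6]
width: -0.1
grip_force: 9.1
time_s: 34.35
position: [389.0, 294.3, 185.6]
eef_rot: [3.137, 0.007, 0.059]
contact_force: [-0.0, 0.1, 0.0]
width: 0.1
grip_force: 0.0
cap was (414.6,148.8), now [414.02325581 150.23255814]
```

View pics/g.png

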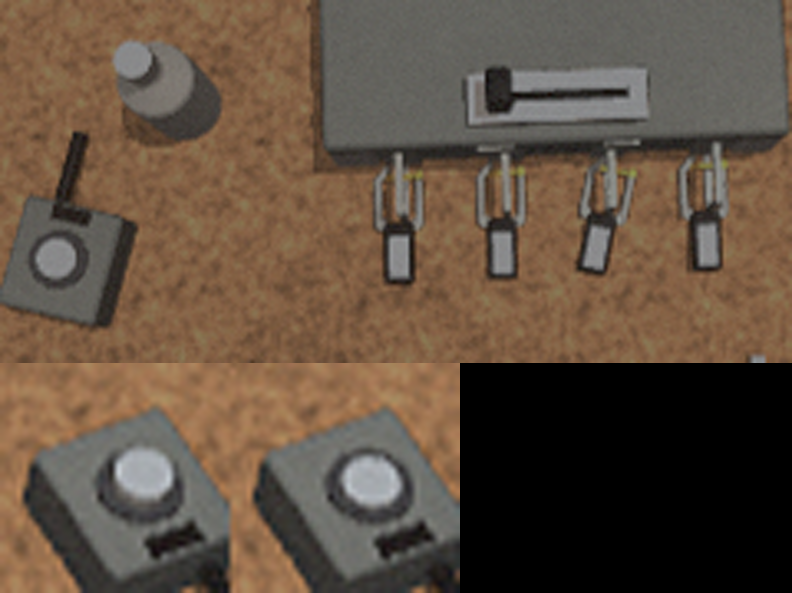

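The cap now sits low in its ring (bottom right against bottom left), the lock is home, and all four gates are shut. Handing in.

```bash
echo '[[[0, 0, 0], [0, 0, 0]], [[0, 0, 0], [0, 0, 0]]]' | python3 jog.py | head -1; python3 -c "
from bench import manip, viewer, probe_bus, ticket
print(ticket.finish_job())"
```

```text
time_s: 34.65
the job is handed in; nothing more can be done
None
```

I clipped all four tags onto the eyes, slid the lock home, then pressed the dispatch switch until it stayed down, and handed the job in at about 35 s; one clipped tag was nudged to a slant but is still on its eye with its gate shut.

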